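# Unload the seed cassettes from a seeding carousel

## Robot

A 7-joint arm with a two-finger parallel gripper is mounted at the origin on the work surface. World frame = base frame: x ahead of the robot, y to its left, z up, the work surface at z = 0. Lengths are in m, angles in rad, forces in N, time in s.
With the tool pointing down it reaches from about 0.4 to 0.85 m from the base axis. Payload 4.4 kg.
Tool frame: the origin (TCP) lies midway between the tips of the shut fingers; the grasp point (between the pads) lies 19 mm behind it; z points along the fingers, x is the direction in which the jaws open and shut, and the axes are right-handed (so a half turn about z gives the same grasp; the last joint's range is limited). The gripper opens to 94 mm and grips with 3 to 60 N. Pads are 16 mm wide; open, the fingers measure 119 mm over their backs; the gripper's body (75 mm by 177 mm) begins 78 mm behind the grasp point.
Start: joints at [1.17, 0.628, 0.038, 1.517, -0.027, 0.996, -0.02], TCP at [0.214, -0.614, 0.205] pointing down, gripper open.
Joint ranges: [-3.06, 3.06], [-0.37, 2.12], [-1.25, 1.32], [0.18, 2.47], [-1.1, 4.24], [0.23, 1.98], [-2.94, 2.94]. Speed limits (rad/s): [2.57, 2.57, 3.14, 3.14, 3.14, 3.14, 3.14].

## Interface

Orientations are given as a 3x3 rotation matrix whose columns are the frame's x, y, z axes.
In Python, from bench import env gives the robot as it stands.
- The arm moves only by the tool servo_tool, never from a script. Its arguments are lists of equal length, an entry for each row: "gripper": the gripper's target within -1 to 1 (shut at 1, half-way at 0, fully open at -1); "offset": the shift along the tool's x, y, z in m, a list of three; "spin": the turn about the tool's z in rad. A call has 1 to 20 rows; each row is the pose to reach, as a shift and turn from the pose commanded when the call began, along the tool's axes at that moment; what a row does not reach only later rows make up. A row lasts 1/10 s, in which the tool goes at most 50 mm and 8.59 degrees, less where a joint would pass 70% of its speed; a pose out of reach is approached as far as the arm can. A call with a gripper value outside its range is refused whole. The fingers move at their own pace and stop on an object; "squeeze" is the grip in N (left out, the last holds). Time passes only in rows, so rows that repeat a pose let the fingers close. It gives the time, the measured TCP pose, the force and the opening at its end, in the units of the state.
- env.get_obs(): the state, without advancing time (a new reading comes with each control period).
- env.camera(name): name is "scene" or "top"; returns a dict with "image" (384x512x3 uint8, red, green, blue), "depth" (384x512 float32, m along the optical axis (not along the pixel's ray), 0 where there is no reading), "vfov" (degrees; the focal length in pixels is half the picture's height over the tangent of half this angle, whatever the lens; pixels are square), "cx", "cy" (the principal point, pixels), "dist_coeffs" ([k1, k2, p1, p2, k3] as OpenCV has them; the pictures are not rectified), "cam_to_world" (4x4, takes a point from camera to world coordinates). Camera axes: x right, y up, looking along -z (the intrinsics and any distortion apply to the point x, -y, -z); pixel columns grow to the right and rows downward; lengths in m; the calibration is good to about 2 mm. A picture is of the moment at which its call begins.
- env.hand_in(): hands the job in, once; it reports no verdict.
Trained networks look in a picture, given as the dict that the camera call returned (one of the last four; its "shot" number tells which), for a name from the list of things; names that differ only in an ending like _2 or _b are one class to them, and where a whole thing is asked for, a point or a joint stands for the part that bears it (a point fixed in the world has none). Each returns a list of dicts, best first, with "conf" (0 to 1); they miss things now and then, are a little off and sometimes report something else, mostly with a low value. They report only what shows in the picture. A call takes as long as a camera call.
- env.look_for(thing, picture): "point" ([column, row] as shares, 0 to 1, of the picture: columns of its width, rows of its height, amid what is visible of it).
- env.cut_out(thing, picture): "region" (384x512 bool, what is visible of it) and "point" ([column, row] as shares, 0 to 1, of the picture: columns of its width, rows of its height, amid what is visible of it).
The state is a dict: "time": time; "q": joint angles; "dq": joint speeds; "joint_torque": joint torques, N m; "tool_pos": TCP position; "eef_rot": TCP orientation; "contact_force": force on the tool from outside, world axes, zero at the start; "torque": the same for the moment, N m; "width": finger opening in m.
Only numpy, scipy, OpenCV 4.12 (cv2) and the standard library are available. Lean on these libraries where they do the work, as an engineer would, in place of code of your own. Each camera call takes 0.05 s, during which the arm holds its last target.

## Task

Change of variety on the seeding carousel: slide its gate fully open, turn the turret by the bar grip from click to click, and draw every seed cassette out sideways by its fin through the gap and put it in the black crate, on the crate's floor, not stacked. When all are out, turn the turret back to home, clicked in with the stud at the gap, and slide the gate fully shut. Leave the pot, bottle and trowel alone.

Things in the scene. Friction and masses are not known exactly. Their poses are not given: they have to be found in the camera images.
- machine: Fixed base of the seeding carousel: grey box 250 x 250 mm, 40 high; origin at the centre of its underside, below the turret's axis. Its own -x is the outward direction of the unloading gap. A round steel fence (radius 103 mm inside, 108 outside, top 60 mm above the table) surrounds the turret.
- gap (a point): Middle of the only gap in the fence, 56 mm wide, on the machine's -x axis 105 mm from the turret's axis, 50 mm above the table. Outside it an aluminium unloading shelf, 60 mm wide, top 47 mm above the table, reaches out to 218 mm from the axis.
- turret: Turret: turns freely both ways about the machine's axis, origin on the axis at the bay floors (50 mm above the table); home = its own -x (bay 0, stud) at the gap. Starts at any angle; 0.06 N m friction. Sprung clicks every 72 degrees (five bays, 48 mm wide, open outwards only) draw it in from within 0.08 rad; about 0.3 N m turns it out. Bay k lies k x 72 degrees counter-clockwise of bay 0.
- bar_grip (a point): Top centre of the turret's black bar grip, on the axis: bar 60 mm long (pointing to the stud), 14 wide, from 104 to 140 mm above the table. It stands on a clear cover disc (radius 104 mm, underside 99 and top 104 mm above the table) that turns with the turret and blocks the bays from above.
- home_stud (a point): Top of the round steel stud (16 mm across, 8 high) on the clear cover, 85 mm from the axis, over bay 0. At home it stands at the gap.
- gate (a joint): Position (m) of the gate that slides along the outside of the fence across the gap: 0 shut, 0.07 fully open, opening along the machine's own -y. About 1.5 N of friction; it stays where left. Its plate (top 60 mm above the table) holds back a cassette's box, while the fins pass over it.
- gate_post (a point): Centre of the top of the gate's upright black round post, 14 mm across, from 55 to 105 mm above the table; at machine x = -163, y = -37 mm when shut; it moves with the gate.
- crate: Loose open black plastic crate, 250 (its x) x 210 (its y) x 50 mm high, walls and floor 5 mm thick, 0.9 kg; origin at the centre of its underside.
- cassette0: Seed cassette starting in bay 0, or absent (2 or 3 of 5 are present). Closed box 60 (x) x 44 (y) x 46 mm (z), origin at its middle, about 90 g; pull fin 12 mm thick (y), z -3 to +23, x -30 to -72 mm. In the bay: middle 68 mm from the axis, 73 above the table, 3 mm under the cover, fin outwards over the fence. Drawn out 80 mm at the open gap it is clear of cover and fence.
- cassette1: Seed cassette starting in bay 1, or absent (2 or 3 of 5 are present). Closed box 60 (x) x 44 (y) x 46 mm (z), origin at its middle, about 90 g; pull fin 12 mm thick (y), z -3 to +23, x -30 to -72 mm. In the bay: middle 68 mm from the axis, 73 above the table, 3 mm under the cover, fin outwards over the fence. Drawn out 80 mm at the open gap it is clear of cover and fence.
- cassette2: Seed cassette starting in bay 2, or absent (2 or 3 of 5 are present). Closed box 60 (x) x 44 (y) x 46 mm (z), origin at its middle, about 90 g; pull fin 12 mm thick (y), z -3 to +23, x -30 to -72 mm. In the bay: middle 68 mm from the axis, 73 above the table, 3 mm under the cover, fin outwards over the fence. Drawn out 80 mm at the open gap it is clear of cover and fence.
- cassette3: Seed cassette starting in bay 3, or absent (2 or 3 of 5 are present). Closed box 60 (x) x 44 (y) x 46 mm (z), origin at its middle, about 90 g; pull fin 12 mm thick (y), z -3 to +23, x -30 to -72 mm. In the bay: middle 68 mm from the axis, 73 above the table, 3 mm under the cover, fin outwards over the fence. Drawn out 80 mm at the open gap it is clear of cover and fence.
- cassette4: Seed cassette starting in bay 4, or absent (2 or 3 of 5 are present). Closed box 60 (x) x 44 (y) x 46 mm (z), origin at its middle, about 90 g; pull fin 12 mm thick (y), z -3 to +23, x -30 to -72 mm. In the bay: middle 68 mm from the axis, 73 above the table, 3 mm under the cover, fin outwards over the fence. Drawn out 80 mm at the open gap it is clear of cover and fence.
- pot: Bystander: terracotta pot, 84 mm across, 75 high, origin under its centre.
- bottle: Bystander: white bottle, 60 mm across, 150 high, origin under its centre.
- trowel: Bystander: flat hand tool 160 mm long lying along its x.

How it is judged:
By the outcome, as a careful person would: the job done as asked, in the order asked, and still so for the second after the job is handed in, with the robot touching nothing.
Of cassette0, cassette1, cassette2, cassette3, cassette4 only 2 to 3 are there at a start; the rules pass over those that are not, and their reading is None.
At some moment in a run one of crate may be knocked a few centimetres aside while the robot is not near it.
Once in a run the grip may slacken for a moment while it holds something.
It also fails if it takes over 210 s, if anything falls off the work surface, if the arm or the gripper's body presses on something with over 40 N, if the wrist force passes 120 N, or if a joint passes its speed limit or range.

## Working session

There is one attempt and no reset: what is moved stays moved. The work goes in short steps, Python scripts to look and compute and a tool call to move; the robot and the scene stay as the last step left them, time stands still between calls to the robot, and variables do not carry over. Pictures are saved under pics/ and viewed, and the job is handed in when it is done.

Besides the shell and the picture viewer there is one more tool, called after "Emit:" as name(argument=value, ...), one argument or row to a line, values as JSON. servo_tool: Moves the arm, as the interface text tells. Its arguments: {"type":"object","properties":{"gripper":{"type":"array"},"offset":{"type":"array"},"spin":{"type":"array"},"squeeze":{"type":"number"}},"required":["gripper","offset","spin"]}

```bash
ls; mkdir -p pics; cat > h.py <<'E'
import numpy as np, cv2
from bench import env
def K(c):
    f=192/np.tan(np.radians(c["vfov"])/2); return np.array([[f,0,c["cx"]],[0,f,c["cy"]],[0,0,1.]])
def px2w(c,pts,z=None,depth=None):
    """pixels (col,row) -> world; on plane z, or using depth"""
    pts=np.asarray(pts,float).reshape(-1,1,2)
    u=cv2.undistortPoints(pts,K(c),np.array(c["dist_coeffs"],float)).reshape(-1,2)
    d=np.c_[u[:,0],-u[:,1],-np.ones(len(u))]
    T=np.array(c["cam_to_world"]); D=d@T[:3,:3].T; o=T[:3,3]
    if z is not None: s=(z-o[2])/D[:,2]
    else: s=np.asarray(depth,float)
    return o+D*s[:,None]
def w2px(c,P):
    T=np.linalg.inv(np.array(c["cam_to_world"])); P=np.asarray(P,float).reshape(-1,3)
    p=P@T[:3,:3].T+T[:3,3]; p=p*[1,-1,-1]
    q,_=cv2.projectPoints(p.reshape(-1,1,3),np.zeros(3),np.zeros(3),K(c),np.array(c["dist_coeffs"],float)); return q.reshape(-1,2)
def cloud(c,mask=None):
    m=c["depth"]>0
    if mask is not None: m&=mask
    r,cc=np.nonzero(m); return px2w(c,np.c_[cc,r],depth=c["depth"][r,cc]),np.c_[cc,r]
def save(c,name,scale=1.5,crop=None):
    im=cv2.cvtColor(c["image"],cv2.COLOR_RGB2BGR)
    if crop: x0,y0,x1,y1=crop; im=im[y0:y1,x0:x1]
    cv2.imwrite("pics/"+name,cv2.resize(im,None,fx=scale,fy=scale,interpolation=cv2.INTER_CUBIC))
E
python3 - <<'E'
from h import *
o=env.get_obs(); print(o["time"],o["tool_pos"],o["width"]); print(o["eef_rot"])
for n in("scene","top"):
    c=env.camera(n); save(c,n+"0.png"); print(n,c["vfov"],np.round(c["cam_to_world"],3),c["dist_coeffs"])
    for t in ["machine","turret","bar_grip","home_stud","gate","gate_post","crate","cassette0","pot","bottle","trowel"]:
        r=env.look_for(t,c)
        for k in r[:5]:
            p=np.array(k["point"])*[512,384]; i=np.clip(p.astype(int),0,[511,383]); d=c["depth"][i[1],i[0]]
            print(t,round(k["conf"],2),p.round(1),px2w(c,[p],depth=[d]).round(3)[0] if d>0 else None)
E
```

```text
pics
0.0 [ 0.21337665 -0.61326014  0.20457397] 0.0941480233715899
[[ 3.28597529e-01 -9.44469825e-01 -6.42927639e-04]
 [-9.44468136e-01 -3.28598157e-01  1.78659593e-03]
 [-1.89865079e-03  2.01536593e-05 -9.99998197e-01]]
scene 56.487322197374624 [[-0.849 -0.298  0.436  0.993]
 [ 0.528 -0.469  0.708  0.589]
 [-0.007  0.832  0.555  0.583]
 [ 0.     0.     0.     1.   ]] [-0.05542175  0.          0.          0.          0.        ]
turret 0.84 [326.1 242.6] [0.588 0.187 0.102]
bar_grip 0.96 [329.3 242.2] [0.584 0.191 0.104]
bar_grip 0.39 [184.4 199. ] [ 0.726 -0.272 -0.002]
home_stud 0.85 [327.4 242.3] [0.586 0.188 0.102]
gate 0.71 [267.8 222.2] [0.618 0.013 0.053]
gate_post 0.63 [265.8 217.7] [0.62  0.008 0.064]
crate 0.68 [255.4 164.8] [ 0.441 -0.338 -0.001]
cassette0 0.66 [326.8 241.6] [0.585 0.185 0.101]
cassette0 0.55 [368.8 267.1] [0.554 0.275 0.087]
cassette0 0.46 [378.2 220.4] [0.433 0.186 0.094]
pot 0.92 [203.2 220.1] [ 0.756 -0.053  0.073]
pot 0.38 [327.4 238.5] [0.581 0.182 0.105]
bottle 0.61 [326.3 332.1] [0.725 0.349 0.097]
trowel 0.76 [185.  196.5] [ 0.72  -0.281 -0.   ]
to
[... 413 characters left out ...]
.69 [195.9 208.9] [0.568 0.155 0.108]
turret 0.34 [132.8 154.6] [0.697 0.315 0.11 ]
bar_grip 0.69 [143.  222.6] [0.531 0.311 0.001]
bar_grip 0.59 [192.9 208.1] [0.569 0.158 0.139]
home_stud 0.64 [193.1 208.9] [0.567 0.159 0.128]
gate 0.52 [248.7 194.6] [0.608 0.03  0.054]
gate_post 0.72 [249.2 192.5] [0.614 0.029 0.054]
crate 0.71 [370.6 251.8] [ 0.466 -0.296  0.004]
cassette0 0.57 [144.1 218.7] [0.541 0.285 0.095]
cassette0 0.43 [183.1 260.8] [0.441 0.185 0.093]
pot 0.77 [296.8 143.4] [ 0.751 -0.095  0.005]
pot 0.18 [194.  213.6] [0.556 0.155 0.139]
bottle 0.79 [134.8 153.1] [0.701 0.311 0.108]
trowel 0.84 [362.6 155.6] [ 0.724 -0.275  0.001]
trowel 0.58 [249.4 190.6] [ 0.623  0.029 -0.005]
```

View pics/scene0.png

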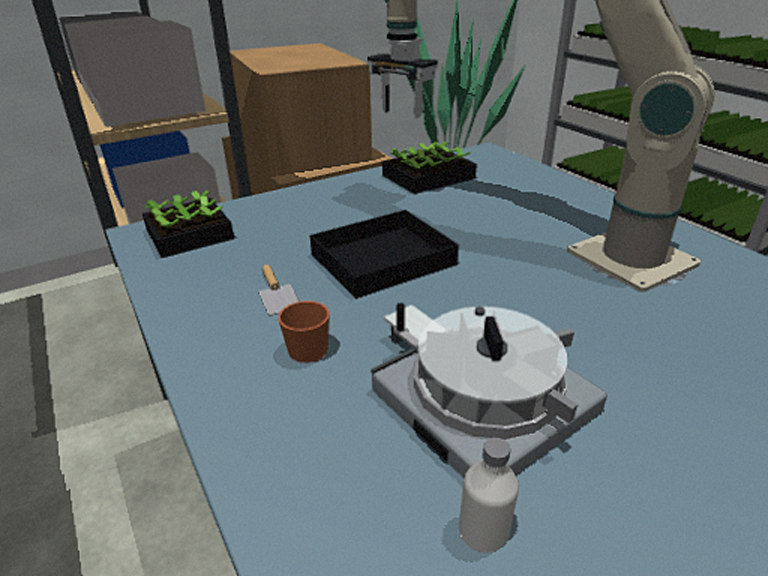

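View pics/top0.png

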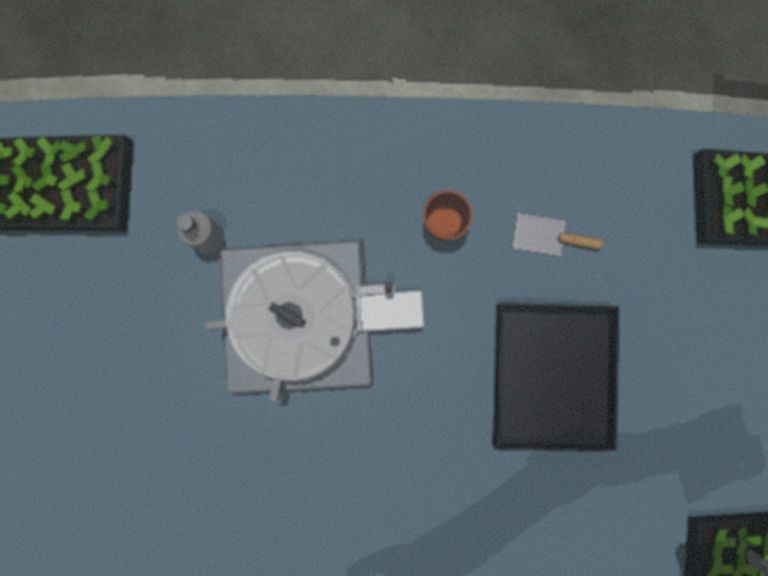

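The pictures show the gap facing world -y, with the shelf at display (392,310) and the post at (388,288). Two fins are visible, at (216,325) and (278,388), and the stud is at (335,342). That makes them bays 3 and 4. Next I'll refine the poses.

```bash
python3 - <<'E'
from h import *
from scipy.optimize import least_squares
c=env.camera("top"); save(c,"t1.png",4.5,(135,150,300,275))
P,px=cloud(c)
def box(m): return m&(abs(P[:,0]-.56)<.2)&(P[:,1]>-.1)&(P[:,1]<.36)
m=box((P[:,2]>.13)&(P[:,2]<.15))&(np.hypot(P[:,0]-.565,P[:,1]-.155)<.06)
b=P[m]; print("bar",m.sum(),b.mean(0).round(4),b.min(0).round(3),b.max(0).round(3),cv2.minAreaRect((b[:,:2]*1000).astype(np.float32)))
h,e=np.histogram(P[box(P[:,2]>.02)][:,2],bins=np.arange(.02,.16,.005)); print(list(zip(e.round(3),h)))
m=box((P[:,2]>.034)&(P[:,2]<.044)); q=P[m]; print("base",m.sum(),cv2.minAreaRect((q[:,:2]*1000).astype(np.float32)))
m=(P[:,2]>.04)&(P[:,1]<.04)&(P[:,1]>-.12)&(abs(P[:,0]-.58)<.06); q=P[m]; print("shelf",m.sum(),q[:,2].mean(),cv2.minAreaRect((q[q[:,2]<.053][:,:2]*1000).astype(np.float32)))
q=P[m&(P[:,2]>.085)];print("post",len(q),q.mean(0) if len(q) else 0)
r=env.cut_out("crate",c)[0]; q,_=cloud(c,r["region"]); print("crate",r["conf"],[(lo,len(q[(q[:,2]>lo)])) for lo in(.02,.04)]); t=q[q[:,2]>.042]; print(cv2.minAreaRect((t[:,:2]*1000).astype(np.float32)))
E
```

```text
bar 133 [0.5651 0.1642 0.1381] [0.548 0.137 0.131] [0.583 0.192 0.143] ((565.0206909179688, 164.4498291015625), (59.0611572265625, 12.058247566223145), 62.10673904418945)
[(np.float64(0.02), np.int64(29)), (np.float64(0.025), np.int64(34)), (np.float64(0.03), np.int64(270)), (np.float64(0.035), np.int64(2192)), (np.float64(0.04), np.int64(1084)), (np.float64(0.045), np.int64(631)), (np.float64(0.05), np.int64(119)), (np.float64(0.055), np.int64(210)), (np.float64(0.06), np.int64(80)), (np.float64(0.065), np.int64(18)), (np.float64(0.07), np.int64(57)), (np.float64(0.075), np.int64(33)), (np.float64(0.08), np.int64(21)), (np.float64(0.085), np.int64(25)), (np.float64(0.09), np.int64(139)), (np.float64(0.095), np.int64(619)), (np.float64(0.1), np.int64(4380)), (np.float64(0.105), np.int64(741)), (np.float64(0.11), np.int64(80)), (np.float64(0.115), np.int64(23)), (np.float64(0.12), np.int64(17)), (np.float64(0.125), np.int64(5)), (np.float64(0.13), np.int64(16)), (np.float64(0.135), np.int64(103)), (np.float64(0.14), np.int64(36)), (np.float64(0.145), np.int64(91)), (np.float64(0.15), np.int64(18)), (np.float64(0.155), np.int64(0))]
base 3227 ((592.8841552734375, 121.739013671875), (297.0080261230469, 412.43084716796875), 5.136484622955322)
shelf 961 0.04775063760891182 ((578.117431640625, -7.214973449707031), (80.97268676757812, 91.8917465209961), 1.2156028747558594)
post 26 [0.61332022 0.00433423 0.10180514]
crate 0.98 [(0.02, 1340), (0.04, 854)]
((470.31231689453125, -290.0679931640625), (212.88514709472656, 251.9180450439453), 89.57464599609375)
```

View pics/t1.png

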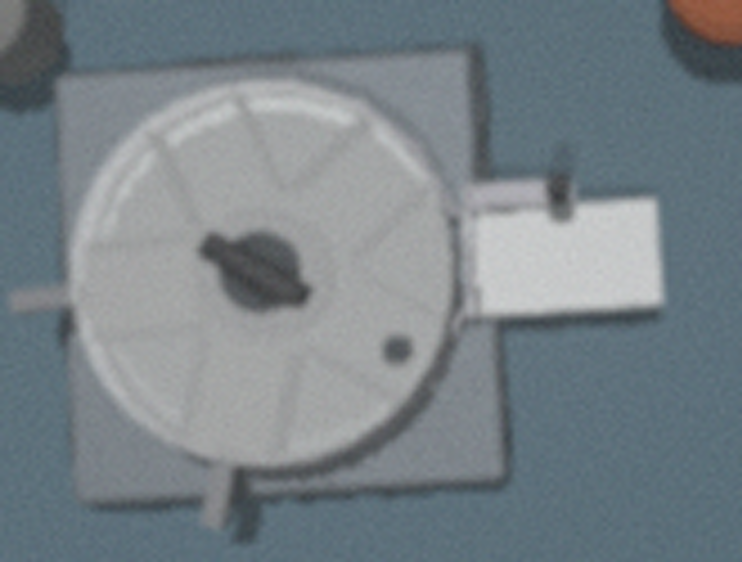

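```bash
python3 - <<'E'
from h import *
c=env.camera("top")
f=lambda a:np.array(a,float)/4.5+[135,150]-.4
B=px2w(c,f([(58,78),(475,47),(506,482),(78,500)]),z=.04)[:,:2]; print(B.round(4),B.mean(0),[np.linalg.norm(B[i]-B[i-1]).round(3) for i in range(4)])
S=px2w(c,f([(657,198),(663,306)]),z=.047)[:,:2];print("shelf",S,np.linalg.norm(S[0]-S[1]))
P,px=cloud(c)
m=(abs(P[:,2]-.103)<.008)&(np.hypot(*(P[:,:2]-[.565,.164]).T)<.115)
q=P[m][:,:2]; (x,y),r=cv2.minEnclosingCircle((q*1000).astype(np.float32)); print("disc mean",q.mean(0),(x,y,r))
G=px2w(c,f([(258,272)]),z=.104)[:,:2]; s=px2w(c,f([(398,350)]),z=.112)[:,:2]; print("stud",s)
# machine fit: x axis
from scipy.optimize import least_squares
loc=np.array([[.125,-.125],[-.125,-.125],[-.125,.125],[.125,.125],[-.218,-.03],[-.218,.03]]); W=np.r_[B,S]
def R(a): return np.array([[np.cos(a),-np.sin(a)],[np.sin(a),np.cos(a)]])
g=least_squares(lambda v:(loc@R(v[2]).T+v[:2]-W).ravel(),[.565,.164,1.57]); print("machine",g.x,np.degrees(g.x[2]),(g.fun.reshape(-1,2)*1000).round(1))
for w in [s[0],]:
    d=w-g.x[:2]; print("stud r",np.linalg.norm(d),"turret angle",np.degrees(np.arctan2(-d[1],-d[0])-g.x[2]))
cR=R(g.x[2])
print("post nominal",cR@[-.163,-.037]+g.x[:2],"fin ends guess")
for pix in [(14,300),(214,528)]:
    w=px2w(c,f([pix]),z=.09)[0,:2]-g.x[:2]; print(np.linalg.norm(w),np.degrees(np.arctan2(-w[1],-w[0])-g.x[2]))
cv2.imwrite
im=cv2.cvtColor(c["image"],cv2.COLOR_RGB2BGR)
for l,z in [(loc,[.04]*4+[.047]*2),(np.c_[.108*np.cos(np.linspace(0,6.28,40)),.108*np.sin(np.linspace(0,6.28,40))],[.06]*40)]:
    for p in w2px(c,np.c_[l@cR.T+g.x[:2],z]): cv2.circle(im,tuple(int(round(v*16)) for v in p),16,(0,0,255),-1,cv2.LINE_AA,4)
cv2.imwrite("pics/t2.png",cv2.resize(im[150:275,135:300],None,fx=4.5,fy=4.5))
E
```

```text
[[0.6762 0.2947]
 [0.6983 0.0539]
 [0.4511 0.0309]
 [0.4344 0.2749]] [0.56497876 0.16358906] [np.float64(0.243), np.float64(0.242), np.float64(0.248), np.float64(0.244)]
shelf [[ 0.61313717 -0.05128733]
 [ 0.55215297 -0.05565409]] 0.06114033687045745
disc mean [0.5645738  0.16382487] (560.9070434570312, 168.292724609375, 109.0670394897461)
stud [[0.52501867 0.08856267]]
machine [0.56487023 0.16365457 1.653422  ] 94.7341022417188 [[ 3.   3.8]
 [ 1.5 -4.5]
 [-0.4 -2.2]
 [-4.4  3.1]
 [-0.4  0.2]
 [ 0.8 -0.4]]
stud r 0.08501140575668728 turret angle -32.68916766090784
post nominal [0.61519667 0.00426432] fin ends guess
0.13958391918168242 -177.37077868045583
0.140937317493611 -104.66689429329882
```

View pics/t2.png

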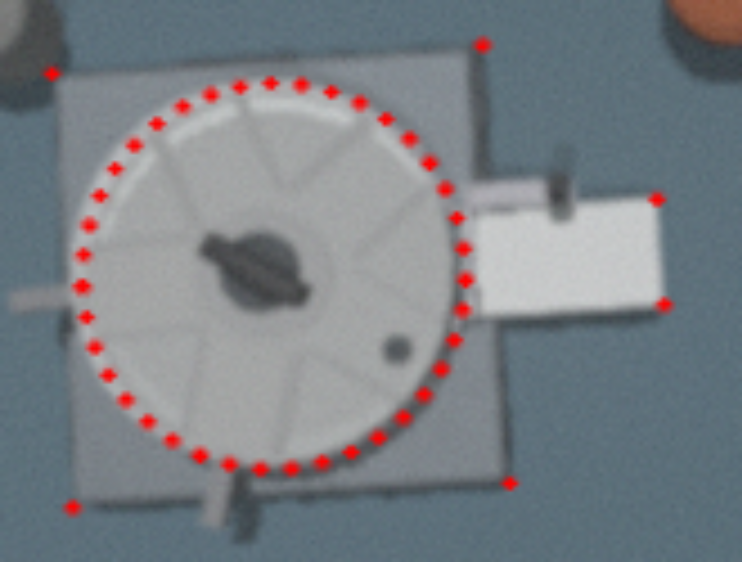

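```bash
cat >> h.py <<'E'
M=np.array([.565,.1637]); MY=np.radians(94.73)
def mw(x,y):
    return M+np.array([np.cos(MY)*x-np.sin(MY)*y,np.sin(MY)*x+np.cos(MY)*y])
def plan(xy,z,jaw=None):
    """offset & spin to world target; jaw = world angle deg of jaw axis (mod 180)"""
    o=env.get_obs(); R=np.array(o["eef_rot"]); p=np.array(o["tool_pos"])
    d=R.T@(np.r_[xy,z]-p); a=np.degrees(np.arctan2(R[1,0],R[0,0]))
    s=None
    if jaw is not None:
        s=-((jaw-a+90)%180-90); s=(round(np.radians(s),3),round(np.radians(s-180*np.sign(s)),3))
    print("t",o["time"],"pos",p.round(4),"yaw",a.round(1),"q7",round(o["q"][6],2),"w",round(o["width"],4),"F",np.round(o["contact_force"],1)); print("-> offset",d.round(4),"spin",s)
E
python3 -c "
from h import *
plan((.6142,.0043),.2,4.73)"
```

```text
t 1.35 pos [ 0.2136 -0.6139  0.2055] yaw -70.8 q7 -0.02 w 0.094 F [ 0.2  0.1 -0.2]
-> offset [-0.4523 -0.5815  0.0055] spin (np.float64(-1.319), np.float64(1.823))
```

Emit:
servo_tool(
  gripper=[-0.2,-0.2,-0.2,-0.2,-0.2,-0.2,-0.2,-0.2,-0.2,-0.2,-0.2,-0.2,-0.2,-0.2,-0.2,-0.2,-0.2,-0.2,-0.2,-0.2],
  offset=[
    [-0.452,-0.581,0],
    [-0.452,-0.581,0],
    [-0.452,-0.581,0],
    [-0.452,-0.581,0],
    [-0.452,-0.581,0],
    [-0.452,-0.581,0],
    [-0.452,-0.581,0],
    [-0.452,-0.581,0],
    [-0.452,-0.581,0],
    [-0.452,-0.581,0],
    [-0.452,-0.581,0],
    [-0.452,-0.581,0],
    [-0.452,-0.581,0],
    [-0.452,-0.581,0],
    [-0.452,-0.581,0],
    [-0.452,-0.581,0],
    [-0.452,-0.581,0],
    [-0.452,-0.581,0],
    [-0.452,-0.581,0],
    [-0.452,-0.581,0],
  ],
  spin=[-1.319,-1.319,-1.319,-1.319,-1.319,-1.319,-1.319,-1.319,-1.319,-1.319,-1.319,-1.319,-1.319,-1.319,-1.319,-1.319,-1.319,-1.319,-1.319,-1.319],
  squeeze=30,
)

```text
time: 3.35
tool_pos: [0.6135, 0.0023, 0.2057]
eef_rot: [[0.997, 0.081, -0.0], [0.081, -0.997, -0.001], [-0.0, 0.001, -1.0]]
contact_force: [-0.3, 0.1, -0.4]
width: 0.056
```

```bash
python3 -c "
from h import *
plan((.6142,.0043),.066,4.73)"
```

```text
t 3.35 pos [0.6135 0.0023 0.2057] yaw 4.6 q7 -0.18 w 0.056 F [-0.3  0.1 -0.4]
-> offset [ 0.0009 -0.0021  0.1397] spin (np.float64(-0.002), np.float64(3.14))
```

Emit:
servo_tool(
  gripper=[-0.2,-0.2,-0.2,-0.2,-0.2,0.9,0.9,0.9,0.9,0.9,0.9],
  offset=[
    [0.001,-0.002,0.04],
    [0.001,-0.002,0.08],
    [0.001,-0.002,0.12],
    [0.001,-0.002,0.138],
    [0.001,-0.002,0.138],
    [0.001,-0.002,0.138],
    [0.001,-0.002,0.138],
    [0.001,-0.002,0.138],
    [0.001,-0.002,0.138],
    [0.001,-0.002,0.138],
    [0.001,-0.002,0.138],
  ],
  spin=[0,0,0,0,0,0,0,0,0,0,0],
  squeeze=30,
)

```text
time: 4.45
tool_pos: [0.6151, 0.006, 0.0679]
eef_rot: [[0.997, 0.083, 0.001], [0.083, -0.997, 0.0], [0.001, 0.0, -1.0]]
contact_force: [-0.0, -0.1, 2.3]
width: 0.0134
```

Emit:
servo_tool(
  gripper=[0.9,0.9,0.9,0.9,0.9,0.9,0.9],
  offset=[
    [0.015,0,0],
    [0.03,0,0],
    [0.045,0,0],
    [0.06,0,0],
    [0.069,0,0],
    [0.072,0,0],
    [0.072,0,0],
  ],
  spin=[0,0,0,0,0,0,0],
)

```text
time: 5.15
tool_pos: [0.6848, 0.0117, 0.0679]
eef_rot: [[0.997, 0.083, -0.004], [0.083, -0.997, -0.001], [-0.004, 0.0, -1.0]]
contact_force: [-4.9, -1.4, 6.9]
width: 0.0137
```

Emit:
servo_tool(
  gripper=[0.9,0.9,0.9,-0.4,-0.4,-0.4],
  offset=[
    [0.003,0,0],
    [0.004,0,0],
    [0.004,0,0],
    [0.0,0,0],
    [0,0,0],
    [0.0,0,-0.05],
  ],
  spin=[0,0,0,0,0,0],
)

```text
time: 5.75
tool_pos: [0.6813, 0.0111, 0.1108]
eef_rot: [[0.996, 0.083, -0.013], [0.083, -0.997, -0.001], [-0.013, -0.0, -1.0]]
contact_force: [-0.8, -0.3, 0.5]
width: 0.0336
```

```bash
python3 -c "
from h import *
plan(M,.2,-28)
c=env.camera('top'); save(c,'t3.png'); P,px=cloud(c)
"
```

```text
t 5.75 pos [0.6813 0.0111 0.1108] yaw 4.8 q7 -0.2 w 0.0336 F [-0.8 -0.3  0.5]
-> offset [-0.1044 -0.1618 -0.0878] spin (np.float64(0.572), np.float64(-2.57))
```

View pics/t3.png

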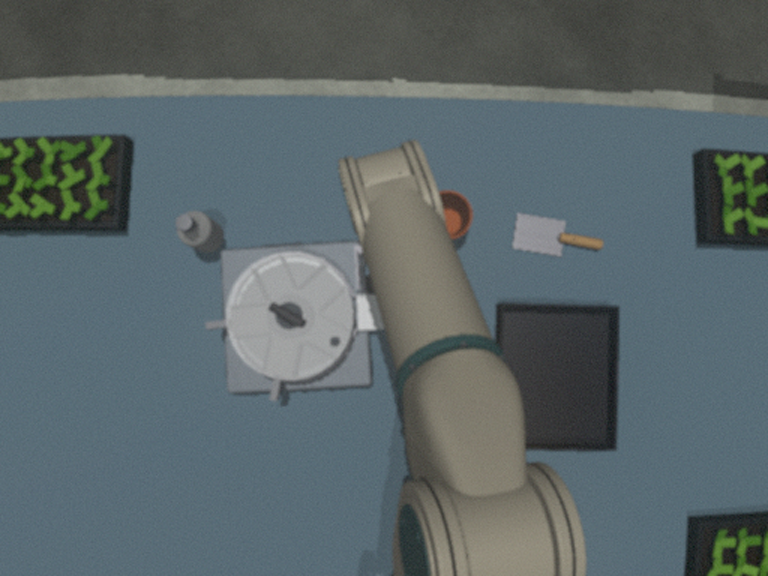

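Emit:
servo_tool(
  gripper=[-0.4,-0.4,-0.4,-0.4,-0.4,-0.4,-0.4,-0.4,-0.4],
  offset=[
    [0,0,-0.05],
    [0,0,-0.088],
    [-0.104,-0.162,-0.088],
    [-0.104,-0.162,-0.088],
    [-0.104,-0.162,-0.088],
    [-0.104,-0.162,-0.088],
    [-0.104,-0.162,-0.088],
    [-0.104,-0.162,-0.088],
    [-0.104,-0.162,-0.088],
  ],
  spin=[0,0,0.572,0.572,0.572,0.572,0.572,0.572,0.572],
)

```text
time: 6.7
tool_pos: [0.5707, 0.1633, 0.2056]
eef_rot: [[0.882, -0.471, 0.001], [-0.471, -0.882, -0.001], [0.002, -0.0, -1.0]]
contact_force: [0.8, -0.6, 0.2]
width: 0.0658
```

```bash
python3 -c "
from h import *
plan(M,.110,-28)
"
```

```text
t 6.7 pos [0.5707 0.1633 0.2056] yaw -28.1 q7 -0.94 w 0.0658 F [ 0.8 -0.6  0.2]
-> offset [-0.0053  0.0024  0.0955] spin (np.float64(-0.001), np.float64(3.14))
```

Emit:
servo_tool(
  gripper=[-0.4,-0.4,-0.4,-0.4,0.9,0.9,0.9,0.9,0.9,0.9],
  offset=[
    [-0.005,0.002,0.03],
    [-0.005,0.002,0.06],
    [-0.005,0.002,0.094],
    [-0.005,0.002,0.094],
    [-0.005,0.002,0.094],
    [-0.005,0.002,0.094],
    [-0.005,0.002,0.094],
    [-0.005,0.002,0.094],
    [-0.005,0.002,0.094],
    [-0.005,0.002,0.094],
  ],
  spin=[0,0,0,0,0,0,0,0,0,0],
  squeeze=35,
)

```text
time: 7.7
tool_pos: [0.5642, 0.1654, 0.112]
eef_rot: [[0.883, -0.47, 0.001], [-0.47, -0.883, 0.0], [0.001, -0.001, -1.0]]
contact_force: [-0.1, -0.1, 0.6]
width: 0.0214
```

```bash
python3 -c "
from h import *
plan(M,.110,-28)
"
```

```text
t 7.7 pos [0.5642 0.1654 0.112 ] yaw -28.0 q7 -0.97 w 0.0214 F [-0.1 -0.1  0.6]
-> offset [0.0015 0.0012 0.002 ] spin (np.float64(-0.0), np.float64(3.141))
```

Emit:
servo_tool(
  gripper=[0.9,0.9,0.9,0.9,0.9,0.9,0.9,0.9,0.9,0.9,0.9,0.9,0.9,0.9,0.9,0.9,0.9,0.9,0.9,0.9],
  offset=[
    [0,0,0],
    [0,0,0],
    [0,0,0],
    [0,0,0],
    [0,0,0],
    [0,0,0],
    [0,0,0],
    [0,0,0],
    [0,0,0],
    [0,0,0],
    [0,0,0],
    [0,0,0],
    [0,0,0],
    [0,0,0],
    [0,0,0],
    [0,0,0],
    [0,0,0],
    [0,0,0],
    [0,0,0],
    [0,0,0],
  ],
  spin=[0,0,-0.1,-0.2,-0.3,-0.42,-0.54,-0.66,-0.78,-0.9,-1.02,-1.14,-1.26,-1.38,-1.5,-1.62,-1.72,-1.8,-1.827,-1.827],
)

```text
time: 9.7
tool_pos: [0.5636, 0.1651, 0.1117]
eef_rot: [[0.23, 0.973, -0.001], [0.973, -0.23, -0.001], [-0.001, -0.0, -1.0]]
contact_force: [-0.7, -0.7, 5.1]
width: 0.0138
```

```bash
python3 -c "
from h import *
plan(M,.112,76.73); print(env.get_obs()['torque'])
"
```

```text
t 9.7 pos [0.5636 0.1651 0.1117] yaw 76.7 q7 0.45 w 0.0138 F [-0.7 -0.7  5.1]
-> offset [-0.001   0.0017 -0.0003] spin (np.float64(-0.001), np.float64(3.141))
[-0.09892171  0.40321478  0.1478283 ]
```

Emit:
servo_tool(
  gripper=[-0.4,-0.4,-0.4,-0.4,-0.4,-0.4],
  offset=[
    [0,0,0],
    [0,0,0],
    [0,0,0],
    [0,0,-0.03],
    [0,0,-0.07],
    [0,0,-0.09],
  ],
  spin=[0,0,0,0,0,0],
)

```text
time: 10.3
tool_pos: [0.5649, 0.1664, 0.2042]
eef_rot: [[0.23, 0.973, 0.003], [0.973, -0.23, 0.002], [0.002, 0.003, -1.0]]
contact_force: [0.5, 0.6, -0.2]
width: 0.0582
```

```bash
python3 -c "
from h import *
plan(mw(-.123,0),.2,4.73)
c=env.camera('top'); save(c,'t4.png'); c=env.camera('scene'); save(c,'s4.png',4,(230,170,410,320))
"
```

```text
t 10.3 pos [0.5649 0.1664 0.2042] yaw 76.7 q7 0.54 w 0.0582 F [ 0.5  0.6 -0.2]
-> offset [-0.1196  0.0388  0.004 ] spin (np.float64(1.256), np.float64(-1.886))
```

View pics/t4.png

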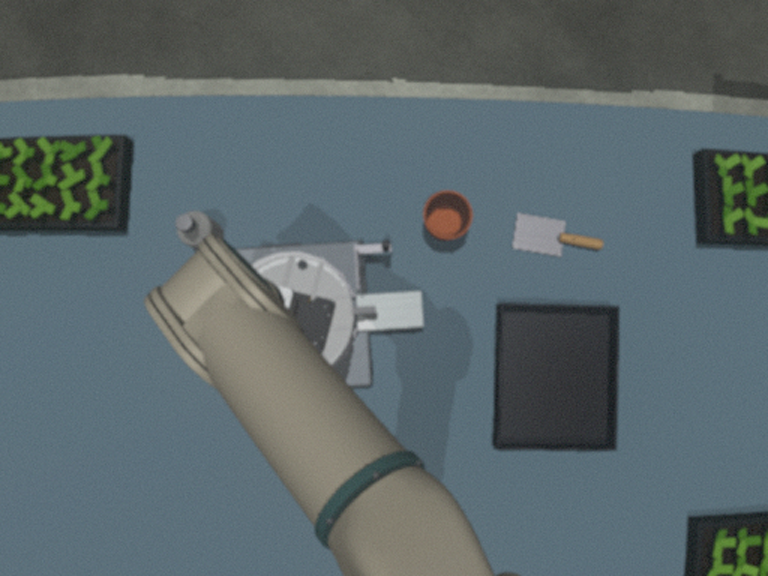

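View pics/s4.png

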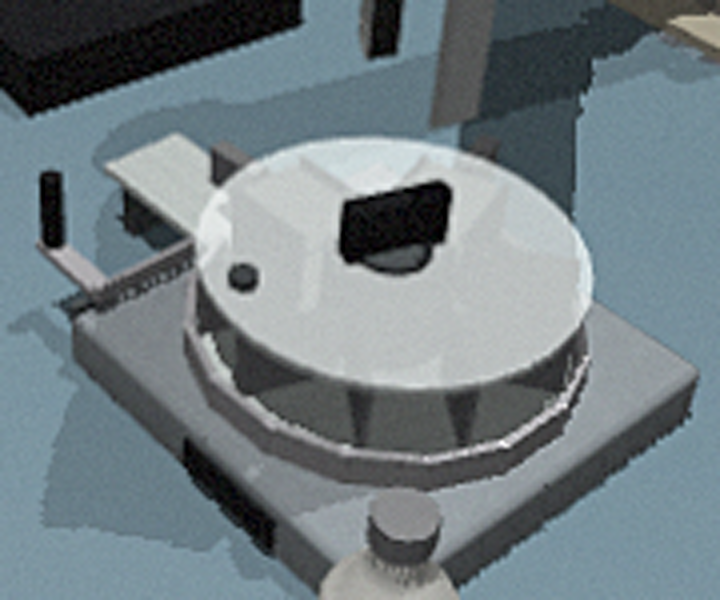

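Emit:
servo_tool(
  gripper=[-0.2,-0.2,-0.2,-0.2,-0.2,-0.2,-0.2,-0.2,-0.2,-0.2,-0.2],
  offset=[
    [-0.03,0.01,0],
    [-0.06,0.02,0],
    [-0.09,0.03,0],
    [-0.12,0.039,0],
    [-0.12,0.039,0],
    [-0.12,0.039,0],
    [-0.12,0.039,0],
    [-0.12,0.039,0],
    [-0.12,0.039,0],
    [-0.12,0.039,0],
    [-0.12,0.039,0],
  ],
  spin=[0.15,0.3,0.45,0.6,0.75,0.9,1.05,1.2,1.256,1.256,1.256],
)

```text
time: 11.5
tool_pos: [0.5737, 0.0395, 0.2006]
eef_rot: [[0.996, 0.084, -0.001], [0.084, -0.996, -0.0], [-0.001, 0.0, -1.0]]
contact_force: [0.1, 1.1, 0.1]
width: 0.0564
```

```bash
python3 -c "
from h import *
plan(mw(-.123,0),.068,4.73)
"
```

```text
t 11.5 pos [0.5737 0.0395 0.2006] yaw 4.8 q7 -0.3 w 0.0564 F [0.1 1.1 0.1]
-> offset [ 0.0018 -0.0015  0.1326] spin (np.float64(0.001), np.float64(-3.14))
```

Emit:
servo_tool(
  gripper=[-0.2,-0.2,-0.2,-0.2,-0.2,0.9,0.9,0.9,0.9,0.9,0.9,0.9,0.9],
  offset=[
    [0.001,0,0.04],
    [0.001,0,0.08],
    [0.001,0,0.11],
    [0.001,0,0.131],
    [0.001,0,0.131],
    [0.001,0,0.131],
    [0.001,0,0.131],
    [0.001,0,0.131],
    [0.001,0,0.131],
    [0.001,0,0.131],
    [0.001,0,0.131],
    [0.001,0,0.131],
    [0.001,0,0.131],
  ],
  spin=[0,0,0,0,0,0,0,0,0,0,0,0,0],
  squeeze=30,
)

```text
time: 12.8
tool_pos: [0.5755, 0.0396, 0.0708]
eef_rot: [[0.997, 0.082, 0.001], [0.082, -0.997, -0.0], [0.001, 0.0, -1.0]]
contact_force: [-0.4, -1.1, 3.7]
width: 0.0118
```

```bash
python3 -c "
from h import *
plan(mw(-.213,0),.068,4.73)
"
```

```text
t 12.8 pos [0.5755 0.0396 0.0708] yaw 4.7 q7 -0.39 w 0.0118 F [-0.4 -1.1  3.7]
-> offset [-0.0002  0.0885  0.0028] spin (np.float64(-0.001), np.float64(3.141))
```

Emit:
servo_tool(
  gripper=[0.9,0.9,0.9,0.9,0.9,0.9,0.9,0.9,0.9],
  offset=[
    [0,0.01,0],
    [0,0.022,0],
    [0,0.034,0],
    [0,0.046,0],
    [0,0.058,0],
    [0,0.07,0],
    [0,0.08,0],
    [0,0.086,0.001],
    [0,0.086,0.001],
  ],
  spin=[0,0,0,0,0,0,0,0,0],
)

```text
time: 13.7
tool_pos: [0.5818, -0.0479, 0.069]
eef_rot: [[0.997, 0.08, -0.001], [0.08, -0.997, -0.001], [-0.001, 0.001, -1.0]]
contact_force: [-0.3, -0.1, 0.2]
width: 0.0118
```

```bash
python3 -c "
from h import *
plan(mw(-.2,0),.15,4.73)
c=env.camera('scene'); save(c,'s5.png',4,(200,150,380,300))
"
```

```text
t 13.7 pos [ 0.5818 -0.0479  0.069 ] yaw 4.6 q7 -0.25 w 0.0118 F [-0.3 -0.1  0.2]
-> offset [ 0.0005 -0.0122 -0.0811] spin (np.float64(-0.003), np.float64(3.139))
```

View pics/s5.png

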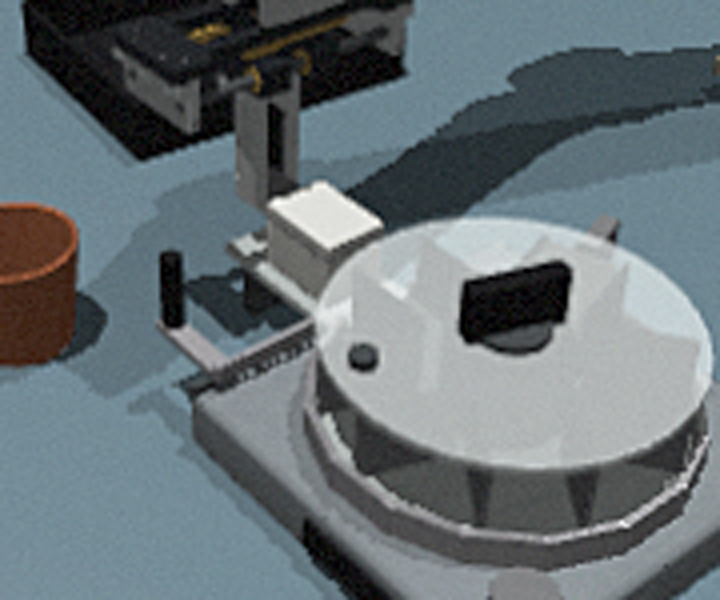

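Emit:
servo_tool(
  gripper=[0.9,-0.5,-0.5,-0.5,-0.5,-0.5,-0.5,-0.5,-0.5,-0.5,-0.5],
  offset=[
    [0,0,0.001],
    [0,0,0.001],
    [0,0,0.001],
    [0,0,-0.02],
    [0,0,-0.055],
    [0,-0.03,-0.055],
    [0,-0.057,-0.055],
    [0,-0.057,-0.055],
    [0,-0.057,-0.03],
    [0,-0.057,0.005],
    [0,-0.057,0.012],
  ],
  spin=[0,0,0,0,0,0,0,0,0,0,0],
)

```text
time: 14.85
tool_pos: [0.575, 0.0097, 0.0545]
eef_rot: [[0.997, 0.082, -0.006], [0.082, -0.997, -0.001], [-0.006, 0.001, -1.0]]
contact_force: [-0.4, -0.4, -0.0]
width: 0.0704
```

```bash
python3 -c "
from h import *
plan(mw(-.156,0),.056,4.73)
c=env.camera('scene'); save(c,'s6.png',4,(200,150,380,300))
"
```

```text
t 14.85 pos [0.575  0.0097 0.0545] yaw 4.7 q7 -0.36 w 0.0704 F [-0.4 -0.4 -0. ]
-> offset [ 0.0027  0.0017 -0.0015] spin (np.float64(-0.0), np.float64(3.141))
```

View pics/s6.png

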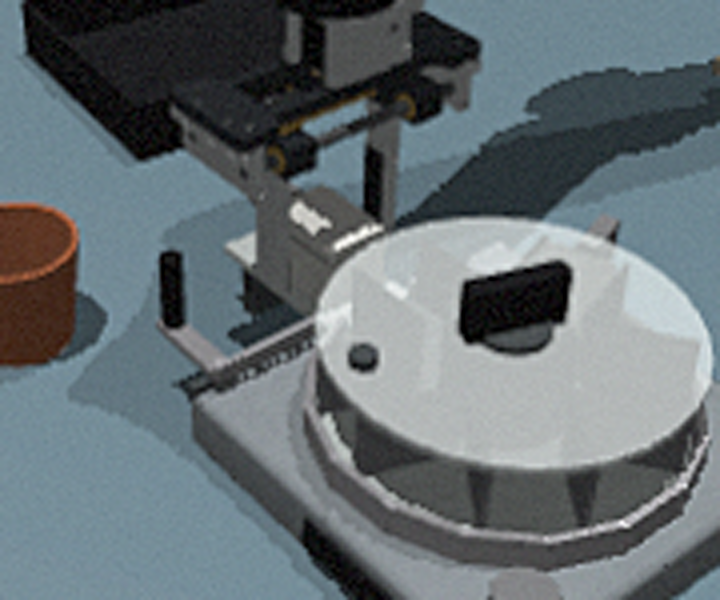

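Fingers straddle the box. Grip it and lift.

Emit:
servo_tool(
  gripper=[0.6,0.6,0.6,0.6,0.6,0.6,0.6,0.6,0.6,0.6,0.6],
  offset=[
    [0.002,0,0],
    [0.002,0,0],
    [0.002,0,0],
    [0.002,0,0],
    [0.002,0,0],
    [0.002,0,0],
    [0.002,0.01,-0.02],
    [0.002,0.02,-0.05],
    [0.002,0.03,-0.08],
    [0.002,0.04,-0.11],
    [0.002,0.04,-0.11],
  ],
  spin=[0,0,0,0,0,0,0,0,0,0,0],
  squeeze=35,
)

```text
time: 16.0
tool_pos: [0.5858, -0.0307, 0.1714]
eef_rot: [[0.997, 0.079, 0.008], [0.079, -0.997, -0.001], [0.008, 0.002, -1.0]]
contact_force: [0.5, -0.9, -0.3]
width: 0.0438
```

```bash
python3 -c "
from h import *
c=env.camera('top'); save(c,'t6.png')
r=env.cut_out('crate',c)[0]; q,_=cloud(c,r['region']); t=q[(q[:,2]>.042)&(q[:,2]<.06)]; print(r['conf'],len(t),cv2.minAreaRect((t[:,:2]*1000).astype(np.float32)))
plan((.52,-.27),.17,4.73)
"
```

```text
0.88 649 ((453.47998046875, -335.4774169921875), (211.31329345703125, 250.22872924804688), 89.15885162353516)
t 16.1 pos [ 0.5829 -0.0292  0.1677] yaw 4.7 q7 -0.21 w 0.0437 F [-0.4  0.5 -1.6]
-> offset [-0.0822  0.2349 -0.0023] spin (np.float64(-0.001), np.float64(3.14))
```

View pics/t6.png

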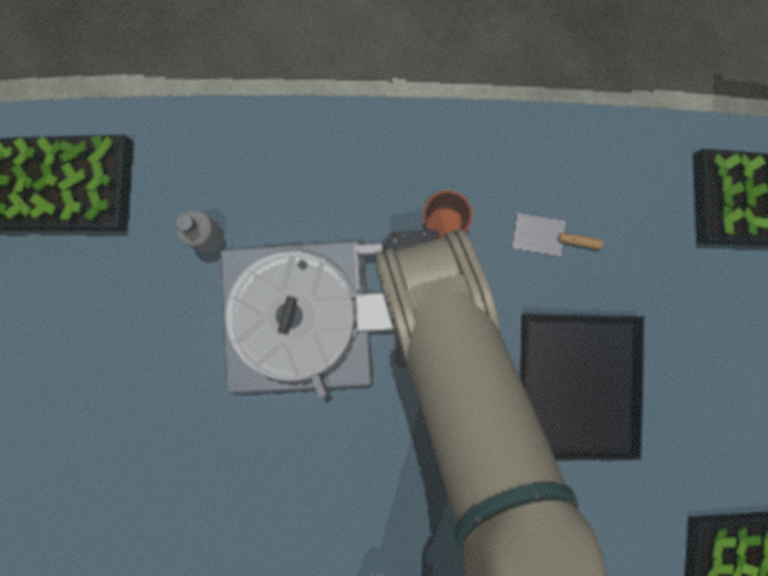

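Emit:
servo_tool(
  gripper=[0.6,0.6,0.6,0.6,0.6,0.6,0.6,0.6,0.6,0.6],
  offset=[
    [-0.012,0.035,0],
    [-0.024,0.07,0],
    [-0.036,0.11,0],
    [-0.05,0.15,0],
    [-0.063,0.19,0],
    [-0.076,0.23,0],
    [-0.088,0.265,0],
    [-0.093,0.279,0],
    [-0.093,0.279,0],
    [-0.093,0.279,0],
  ],
  spin=[0,0,0,0,0,0,0,0,0,0],
)

```text
time: 17.1
tool_pos: [0.5136, -0.3118, 0.1667]
eef_rot: [[0.996, 0.084, -0.0], [0.084, -0.996, 0.003], [-0.0, -0.003, -1.0]]
contact_force: [-0.0, 0.2, -0.8]
width: 0.0438
```

```bash
python3 -c "
from h import *
plan((.513,-.315),.015,4.73)
c=env.camera('scene'); save(c,'s7.png',4,(180,60,360,210))
r=env.cut_out('crate',c)[0]; q,_=cloud(c,r['region']); t=q[(q[:,2]>.04)&(q[:,2]<.06)]; print(r['conf'],len(t),t.min(0),t.max(0))
"
```

```text
t 17.1 pos [ 0.5136 -0.3118  0.1667] yaw 4.8 q7 0.28 w 0.0438 F [-0.   0.2 -0.8]
-> offset [-0.0008  0.0035  0.1517] spin (np.float64(0.002), np.float64(-3.14))
0.77 584 [ 0.32686772 -0.44226167  0.04000582] [ 0.57996281 -0.22755906  0.05128865]
```

View pics/s7.png

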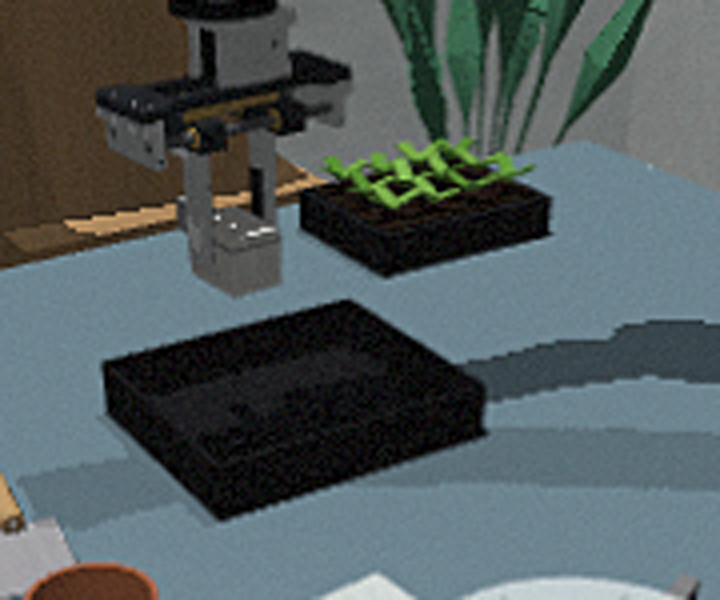

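Emit:
servo_tool(
  gripper=[0.6,0.6,0.6,0.6,0.6,0.6,0.6],
  offset=[
    [0,0.002,0.04],
    [0,0.002,0.08],
    [0,0.002,0.11],
    [0,0.002,0.13],
    [0,0.002,0.142],
    [0,0.002,0.15],
    [0,0.002,0.151],
  ],
  spin=[0,0,0,0,0,0,0],
)

```text
time: 17.9
tool_pos: [0.5142, -0.3157, 0.0167]
eef_rot: [[0.997, 0.083, 0.001], [0.083, -0.997, 0.0], [0.001, -0.0, -1.0]]
contact_force: [0.0, 0.5, -1.0]
width: 0.0438
```

Emit:
servo_tool(
  gripper=[0.6,0.6,0.6,-0.25,-0.25,-0.25,-0.25,-0.25,-0.25,-0.25],
  offset=[
    [0,0,0.002],
    [0,0,0.004],
    [0,0,0.004],
    [0,0,0.003],
    [0,0,0.003],
    [0,0,0.003],
    [0,0,-0.04],
    [0,0,-0.08],
    [0,0,-0.12],
    [0,0,-0.15],
  ],
  spin=[0,0,0,0,0,0,0,0,0,0],
)

```text
time: 18.9
tool_pos: [0.514, -0.3169, 0.1689]
eef_rot: [[0.997, 0.082, 0.002], [0.082, -0.997, -0.001], [0.002, 0.001, -1.0]]
contact_force: [-0.4, -0.2, 0.4]
width: 0.0587
```

```bash
python3 -c "
from h import *
plan(M,.21,76.73)
c=env.camera('scene'); save(c,'s8.png',4,(180,60,360,210))
"
```

```text
t 18.9 pos [ 0.514  -0.3169  0.1689] yaw 4.7 q7 0.28 w 0.0587 F [-0.4 -0.2  0.4]
-> offset [ 0.0903 -0.4747 -0.0414] spin (np.float64(-1.257), np.float64(1.884))
```

View pics/s8.png

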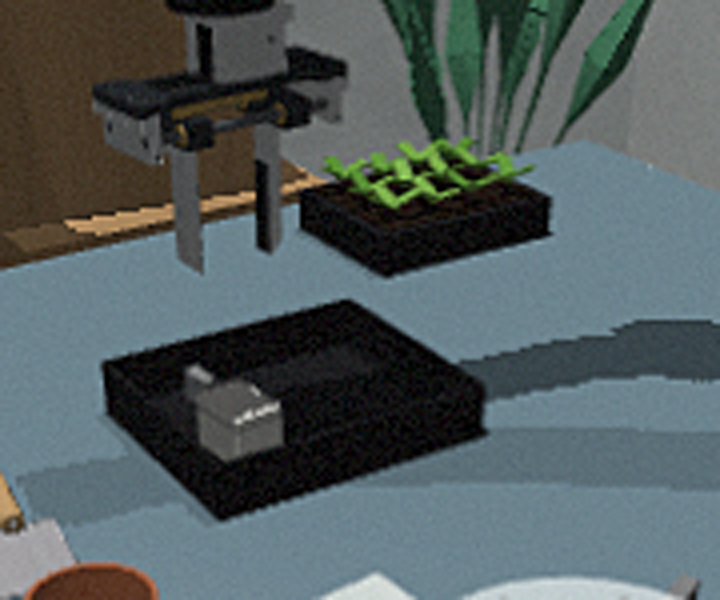

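Emit:
servo_tool(
  gripper=[-0.4,-0.4,-0.4,-0.4,-0.4,-0.4,-0.4,-0.4,-0.4,-0.4,-0.4,-0.4,-0.4,-0.4,-0.4,-0.4],
  offset=[
    [0,0,-0.041],
    [0.09,-0.475,-0.041],
    [0.09,-0.475,-0.041],
    [0.09,-0.475,-0.041],
    [0.09,-0.475,-0.041],
    [0.09,-0.475,-0.041],
    [0.09,-0.475,-0.041],
    [0.09,-0.475,-0.041],
    [0.09,-0.475,-0.041],
    [0.09,-0.475,-0.041],
    [0.09,-0.475,-0.041],
    [0.09,-0.475,-0.041],
    [0.09,-0.475,-0.041],
    [0.09,-0.475,-0.041],
    [0.09,-0.475,-0.041],
    [0.09,-0.475,-0.041],
  ],
  spin=[0,-1.257,-1.257,-1.257,-1.257,-1.257,-1.257,-1.257,-1.257,-1.257,-1.257,-1.257,-1.257,-1.257,-1.257,-1.257],
)

```text
time: 20.55
tool_pos: [0.5643, 0.1625, 0.2074]
eef_rot: [[0.232, 0.973, 0.0], [0.973, -0.232, -0.001], [-0.001, 0.0, -1.0]]
contact_force: [0.5, 0.3, -0.1]
width: 0.0657
```

```bash
python3 -c "
from h import *
plan(M,.112,76.73)
"
```

```text
t 20.55 pos [0.5643 0.1625 0.2074] yaw 76.6 q7 0.53 w 0.0657 F [ 0.5  0.3 -0.1]
-> offset [0.0014 0.0004 0.0954] spin (np.float64(-0.003), np.float64(3.139))
```

Emit:
servo_tool(
  gripper=[-0.4,-0.4,-0.4,-0.4,0.9,0.9,0.9,0.9,0.9,0.9,0.9,0.9,0.9],
  offset=[
    [0.001,0,0.04],
    [0.001,0,0.07],
    [0.001,0,0.095],
    [0.001,0,0.095],
    [0.001,0,0.095],
    [0.001,0,0.095],
    [0.001,0,0.095],
    [0.001,0,0.095],
    [0.001,0,0.095],
    [0.001,0,0.095],
    [0.001,0,0.095],
    [0.001,0,0.095],
    [0.001,0,0.095],
  ],
  spin=[0,0,0,0,0,0,0,0,0,0,0,0,0],
  squeeze=35,
)

```text
time: 21.85
tool_pos: [0.5643, 0.165, 0.1126]
eef_rot: [[0.23, 0.973, 0.0], [0.973, -0.23, -0.0], [-0.0, 0.0, -1.0]]
contact_force: [-1.3, -1.2, 2.3]
width: 0.0138
```

Emit:
servo_tool(
  gripper=[0.9,0.9,0.9,0.9,0.9,0.9,0.9,0.9,0.9,0.9,0.9,0.9,0.9,0.9],
  offset=[
    [0,0,0],
    [0,0,0],
    [0,0,0],
    [0,0,0],
    [0,0,0],
    [0,0,0],
    [0,0,0],
    [0,0,0],
    [0,0,0],
    [0,0,0],
    [0,0,0],
    [0,0,0],
    [0,0,0],
    [0,0,0],
  ],
  spin=[-0.08,-0.18,-0.28,-0.4,-0.52,-0.64,-0.76,-0.88,-1.0,-1.1,-1.2,-1.257,-1.257,-1.257],
)

```text
time: 23.25
tool_pos: [0.5654, 0.1659, 0.1126]
eef_rot: [[-0.855, 0.519, 0.002], [0.519, 0.855, 0.002], [-0.001, 0.003, -1.0]]
contact_force: [3.7, 2.2, -2.3]
width: 0.0138
```

Emit:
servo_tool(
  gripper=[-0.4,-0.4,-0.4,-0.4,-0.4,-0.4],
  offset=[
    [0,0,0],
    [0,0,0],
    [0,0,0],
    [0,0,-0.03],
    [0,0,-0.07],
    [0,0,-0.09],
  ],
  spin=[0,0,0,0,0,0],
)

```text
time: 23.85
tool_pos: [0.5645, 0.1661, 0.2052]
eef_rot: [[-0.855, 0.519, 0.002], [0.519, 0.855, 0.001], [-0.001, 0.002, -1.0]]
contact_force: [1.4, 0.5, 0.5]
width: 0.0586
```

```bash
python3 -c "
from h import *
plan(mw(-.123,0),.2,4.73)
c=env.camera('top'); save(c,'t9.png'); c=env.camera('scene'); save(c,'s9.png',4,(200,150,380,300))
"
```

```text
t 23.85 pos [0.5645 0.1661 0.2052] yaw 148.8 q7 1.59 w 0.0586 F [1.4 0.5 0.5]
-> offset [-0.0739 -0.1013  0.0051] spin (np.float64(-0.628), np.float64(2.514))
```

View pics/t9.png

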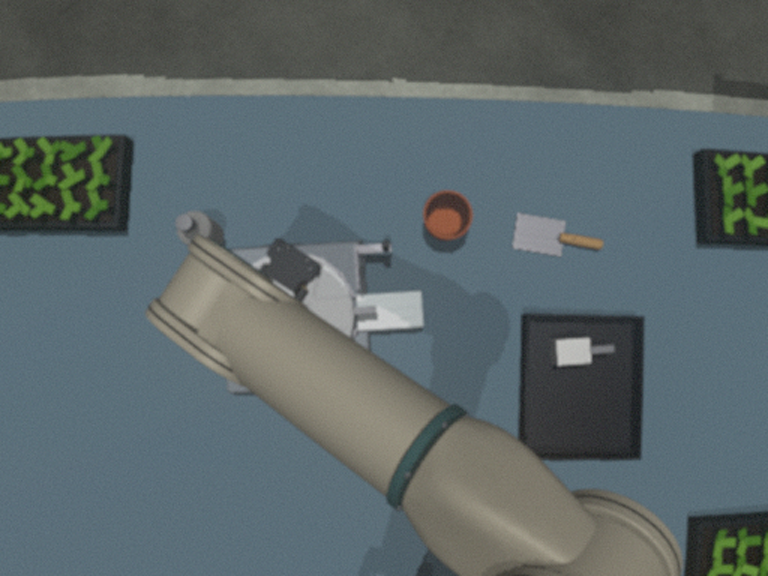

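View pics/s9.png

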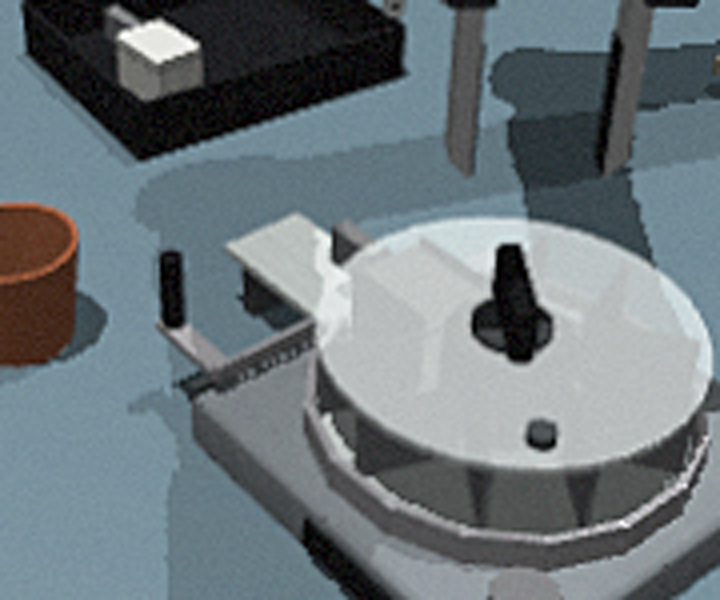

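Emit:
servo_tool(
  gripper=[-0.2,-0.2,-0.2,-0.2,-0.2,-0.2,-0.2,-0.2,-0.2,-0.2,-0.2,-0.2,-0.2,-0.2,-0.2,-0.2,-0.2,-0.2,-0.2,-0.2],
  offset=[
    [-0.03,-0.04,0],
    [-0.06,-0.08,0],
    [-0.074,-0.101,0],
    [-0.074,-0.101,0],
    [-0.074,-0.101,0],
    [-0.074,-0.101,0],
    [-0.074,-0.101,0],
    [-0.074,-0.101,0],
    [-0.074,-0.101,0],
    [-0.074,-0.101,0],
    [-0.074,-0.101,0],
    [-0.074,-0.101,0],
    [-0.074,-0.101,0],
    [-0.074,-0.101,0],
    [-0.074,-0.101,0],
    [-0.074,-0.101,0],
    [-0.074,-0.101,0],
    [-0.074,-0.101,0],
    [-0.074,-0.101,0],
    [-0.074,-0.101,0],
  ],
  spin=[0.14,0.28,0.42,0.56,0.7,0.84,0.98,1.12,1.26,1.4,1.54,1.68,1.82,1.96,2.1,2.24,2.38,2.5,2.514,2.514],
)

```text
time: 25.95
tool_pos: [0.5744, 0.0402, 0.2016]
eef_rot: [[0.996, 0.084, -0.002], [0.084, -0.996, -0.001], [-0.002, 0.001, -1.0]]
contact_force: [0.2, 0.2, 1.0]
width: 0.0565
```

```bash
python3 -c "
from h import *
plan(mw(-.123,0),.069,4.73)
"
```

```text
t 25.95 pos [0.5744 0.0402 0.2016] yaw 4.8 q7 -0.32 w 0.0565 F [0.2 0.2 1. ]
-> offset [ 0.0011 -0.0009  0.1326] spin (np.float64(0.002), np.float64(-3.14))
```

Emit:
servo_tool(
  gripper=[-0.2,-0.2,-0.2,-0.2,-0.2,0.9,0.9,0.9,0.9,0.9,0.9,0.9,0.9],
  offset=[
    [0.001,0,0.04],
    [0.001,0,0.08],
    [0.001,0,0.11],
    [0.001,0,0.131],
    [0.001,0,0.131],
    [0.001,0,0.131],
    [0.001,0,0.131],
    [0.001,0,0.131],
    [0.001,0,0.131],
    [0.001,0,0.131],
    [0.001,0,0.131],
    [0.001,0,0.131],
    [0.001,0,0.131],
  ],
  spin=[0,0,0,0,0,0,0,0,0,0,0,0,0],
  squeeze=30,
)

```text
time: 27.25
tool_pos: [0.5763, 0.0404, 0.0718]
eef_rot: [[0.997, 0.082, 0.0], [0.082, -0.997, -0.0], [0.0, 0.0, -1.0]]
contact_force: [0.3, -1.0, 3.2]
width: 0.0116
```

Emit:
servo_tool(
  gripper=[0.9,0.9,0.9,0.9,0.9,0.9,0.9,0.9,0.9],
  offset=[
    [0,0.01,0],
    [0,0.022,0],
    [0,0.034,0],
    [0,0.046,0],
    [0,0.058,0],
    [0,0.07,0],
    [0,0.08,0],
    [0,0.086,0.001],
    [0,0.086,0.001],
  ],
  spin=[0,0,0,0,0,0,0,0,0],
)

```text
time: 28.15
tool_pos: [0.5827, -0.0471, 0.07]
eef_rot: [[0.997, 0.08, -0.001], [0.08, -0.997, -0.001], [-0.001, 0.001, -1.0]]
contact_force: [-0.5, 0.4, -0.9]
width: 0.0117
```

```bash
python3 -c "
from h import *
plan(mw(-.2,0),.15,4.73)
c=env.camera('scene'); save(c,'s10.png',4,(200,150,380,300))
"
```

```text
t 28.15 pos [ 0.5827 -0.0471  0.07  ] yaw 4.6 q7 -0.28 w 0.0117 F [-0.5  0.4 -0.9]
-> offset [-0.0004 -0.0114 -0.08  ] spin (np.float64(-0.003), np.float64(3.139))
```

View pics/s10.png

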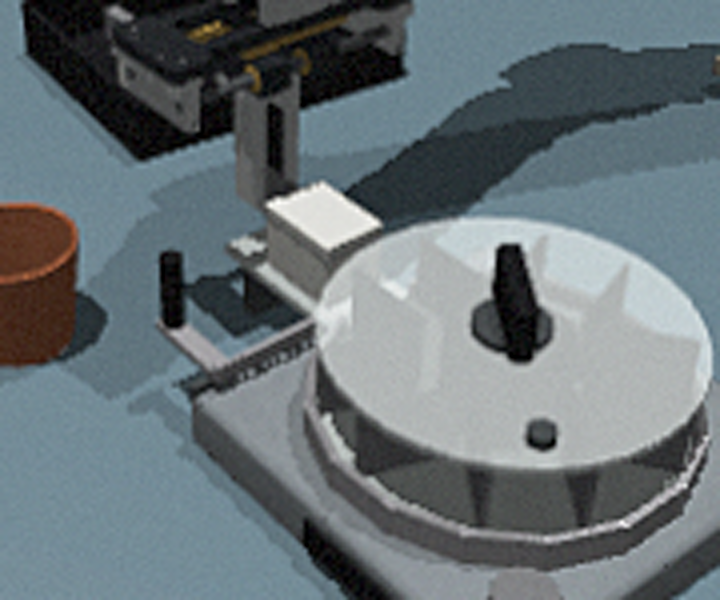

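The second cassette is out on the shelf. I'll regrip it on the box the same way as the first.

Emit:
servo_tool(
  gripper=[0.9,-0.5,-0.5,-0.5,-0.5,-0.5,-0.5,-0.5,-0.5,-0.5,-0.5],
  offset=[
    [0,0,0.001],
    [0,0,0.001],
    [0,0,0.001],
    [0,0,-0.02],
    [0,0,-0.055],
    [0,-0.03,-0.055],
    [0,-0.057,-0.055],
    [0,-0.057,-0.055],
    [0,-0.057,-0.03],
    [0,-0.057,0.005],
    [0,-0.057,0.011],
  ],
  spin=[0,0,0,0,0,0,0,0,0,0,0],
)

```text
time: 29.3
tool_pos: [0.5758, 0.0105, 0.0564]
eef_rot: [[0.997, 0.082, -0.006], [0.082, -0.997, -0.001], [-0.006, 0.001, -1.0]]
contact_force: [-0.8, -0.4, 0.2]
width: 0.0704
```

Emit:
servo_tool(
  gripper=[0.6,0.6,0.6,0.6,0.6,0.6,0.6,0.6,0.6,0.6,0.6],
  offset=[
    [0.001,0,0],
    [0.001,0,0],
    [0.001,0,0],
    [0.001,0,0],
    [0.001,0,0],
    [0.001,0,0],
    [0.001,0.01,-0.02],
    [0.001,0.02,-0.05],
    [0.001,0.03,-0.08],
    [0.001,0.04,-0.11],
    [0.001,0.04,-0.11],
  ],
  spin=[0,0,0,0,0,0,0,0,0,0,0],
  squeeze=35,
)

```text
time: 30.4
tool_pos: [0.5856, -0.0299, 0.1735]
eef_rot: [[0.997, 0.079, 0.008], [0.079, -0.997, -0.001], [0.008, 0.002, -1.0]]
contact_force: [0.9, 0.1, -0.9]
width: 0.0439
```

```bash
python3 -c "
from h import *
c=env.camera('top'); save(c,'t11.png')
r=env.cut_out('crate',c)[0]; q,_=cloud(c,r['region']); t=q[(q[:,2]>.042)&(q[:,2]<.06)]; print(r['conf'],len(t),cv2.minAreaRect((t[:,:2]*1000).astype(np.float32)))
plan((.400,-.315),.17,4.73)
"
```

```text
0.55 638 ((453.68267822265625, -335.5419006347656), (211.63442993164062, 249.9066619873047), 89.19854736328125)
t 30.5 pos [ 0.5829 -0.0285  0.17  ] yaw 4.7 q7 -0.24 w 0.0439 F [-0.1  0.6  0.3]
-> offset [-2.055e-01  2.707e-01 -2.000e-04] spin (np.float64(-0.001), np.float64(3.14))
```

View pics/t11.png

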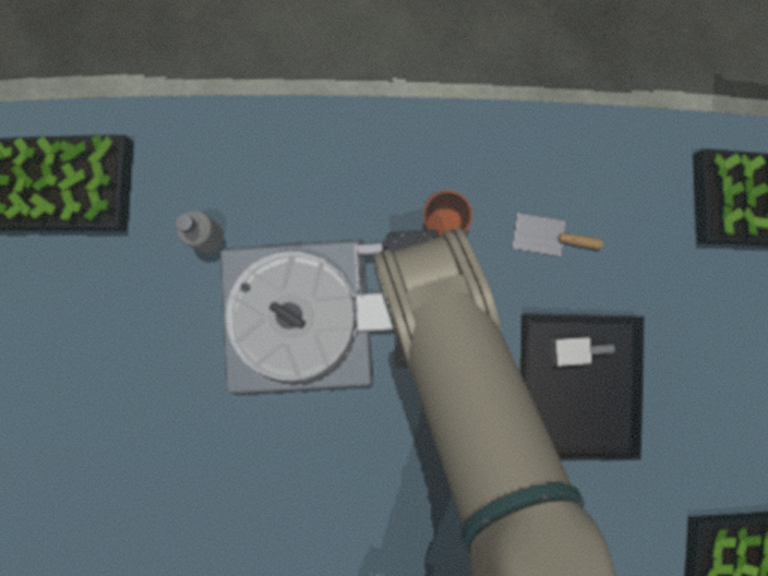

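Emit:
servo_tool(
  gripper=[0.6,0.6,0.6,0.6,0.6,0.6,0.6,0.6,0.6,0.6,0.6],
  offset=[
    [-0.02,0.03,0],
    [-0.045,0.062,0],
    [-0.072,0.097,0],
    [-0.1,0.133,0],
    [-0.127,0.17,0],
    [-0.154,0.205,0],
    [-0.18,0.24,0],
    [-0.2,0.265,0],
    [-0.205,0.27,0],
    [-0.205,0.27,0],
    [-0.205,0.27,0],
  ],
  spin=[0,0,0,0,0,0,0,0,0,0,0],
)

```text
time: 31.6
tool_pos: [0.4013, -0.3122, 0.169]
eef_rot: [[0.996, 0.084, 0.0], [0.084, -0.996, 0.002], [0.0, -0.002, -1.0]]
contact_force: [-0.6, 0.2, 0.2]
width: 0.0441
```

```bash
python3 -c "
from h import *
plan((.400,-.315),.0165,4.73)
c=env.camera('scene'); save(c,'s12.png',4,(180,60,360,210))
"
```

```text
t 31.6 pos [ 0.4013 -0.3122  0.169 ] yaw 4.8 q7 0.34 w 0.0441 F [-0.6  0.2  0.2]
-> offset [-0.0016  0.0029  0.1525] spin (np.float64(0.002), np.float64(-3.14))
```

View pics/s12.png

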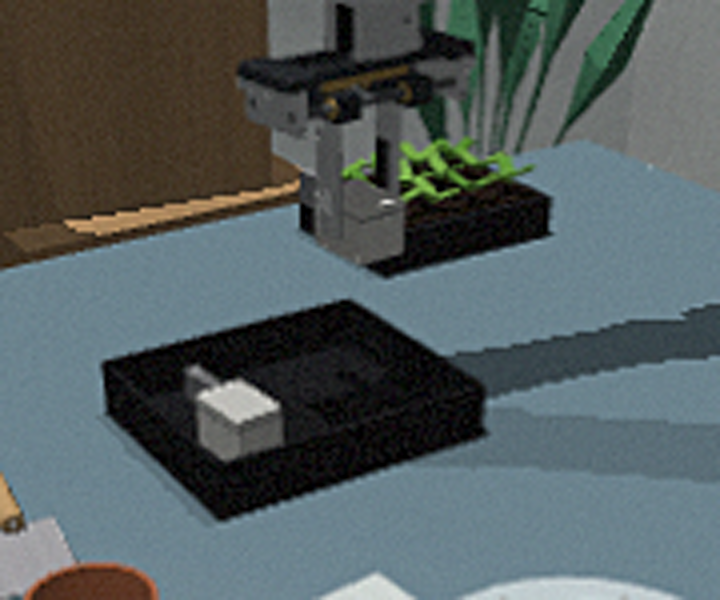

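Emit:
servo_tool(
  gripper=[0.6,0.6,0.6,0.6,0.6,0.6,0.6,0.6],
  offset=[
    [0,0.002,0.04],
    [0,0.002,0.08],
    [0,0.002,0.11],
    [0,0.002,0.13],
    [0,0.002,0.142],
    [0,0.002,0.15],
    [0,0.002,0.154],
    [0,0.002,0.155],
  ],
  spin=[0,0,0,0,0,0,0,0],
)

```text
time: 32.45
tool_pos: [0.4016, -0.315, 0.0178]
eef_rot: [[0.996, 0.084, 0.0], [0.084, -0.996, -0.002], [0.0, 0.002, -1.0]]
contact_force: [-6.6, 6.7, 41.0]
width: 0.0435
```

Emit:
servo_tool(
  gripper=[-0.25,-0.25,-0.25,-0.25,-0.25,-0.25,-0.25,-0.25],
  offset=[
    [0,0,0],
    [0,0,0],
    [0,0,0],
    [0,0,0],
    [0,0,-0.04],
    [0,0,-0.08],
    [0,0,-0.12],
    [0,0,-0.195],
  ],
  spin=[0,0,0,0,0,0,0,0],
)

```text
time: 33.25
tool_pos: [0.3997, -0.3155, 0.1851]
eef_rot: [[0.997, 0.082, -0.002], [0.082, -0.997, 0.002], [-0.002, -0.002, -1.0]]
contact_force: [0.6, -1.0, 0.2]
width: 0.0588
```

```bash
python3 -c "
from h import *
plan(M,.21,148.73)
c=env.camera('scene'); save(c,'s13.png',4,(180,60,360,210))
"
```

```text
t 33.25 pos [ 0.3997 -0.3155  0.1851] yaw 4.7 q7 0.35 w 0.0588 F [ 0.6 -1.   0.2]
-> offset [ 0.204  -0.4641 -0.0243] spin (np.float64(0.628), np.float64(-2.514))
```

View pics/s13.png

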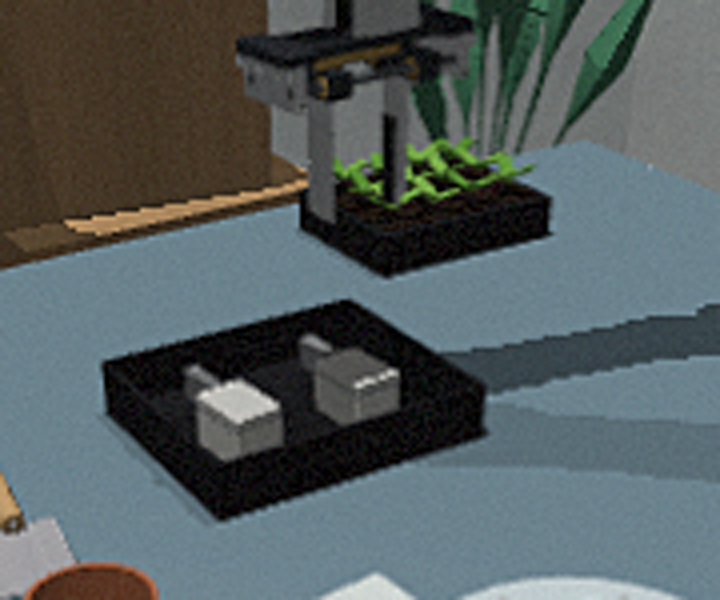

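Emit:
servo_tool(
  gripper=[-0.4,-0.4,-0.4,-0.4,-0.4,-0.4,-0.4,-0.4,-0.4,-0.4,-0.4,-0.4,-0.4,-0.4,-0.4,-0.4,-0.4,-0.4,-0.4,-0.4],
  offset=[
    [0,0,-0.024],
    [0.204,-0.464,-0.024],
    [0.204,-0.464,-0.024],
    [0.204,-0.464,-0.024],
    [0.204,-0.464,-0.024],
    [0.204,-0.464,-0.024],
    [0.204,-0.464,-0.024],
    [0.204,-0.464,-0.024],
    [0.204,-0.464,-0.024],
    [0.204,-0.464,-0.024],
    [0.204,-0.464,-0.024],
    [0.204,-0.464,-0.024],
    [0.204,-0.464,-0.024],
    [0.204,-0.464,-0.024],
    [0.204,-0.464,-0.024],
    [0.204,-0.464,-0.024],
    [0.204,-0.464,-0.024],
    [0.204,-0.464,-0.024],
    [0.204,-0.464,-0.024],
    [0.204,-0.464,-0.024],
  ],
  spin=[0,-0.14,-0.28,-0.42,-0.56,-0.7,-0.84,-0.98,-1.12,-1.26,-1.4,-1.54,-1.68,-1.82,-1.96,-2.1,-2.24,-2.38,-2.514,-2.514],
)

```text
time: 35.3
tool_pos: [0.5659, 0.1628, 0.2078]
eef_rot: [[-0.855, 0.519, -0.001], [0.519, 0.855, 0.0], [0.001, -0.0, -1.0]]
contact_force: [0.4, -0.1, -0.6]
width: 0.0656
```

```bash
python3 -c "
from h import *
plan(M,.112,148.73)
"
```

```text
t 35.3 pos [0.5659 0.1628 0.2078] yaw 148.7 q7 1.57 w 0.0656 F [ 0.4 -0.1 -0.6]
-> offset [0.0011 0.0003 0.0958] spin (np.float64(0.0), np.float64(-3.141))
```

Emit:
servo_tool(
  gripper=[-0.4,-0.4,-0.4,-0.4,0.9,0.9,0.9,0.9,0.9,0.9,0.9,0.9,0.9],
  offset=[
    [0.001,0,0.04],
    [0.001,0,0.07],
    [0.001,0,0.095],
    [0.001,0,0.095],
    [0.001,0,0.095],
    [0.001,0,0.095],
    [0.001,0,0.095],
    [0.001,0,0.095],
    [0.001,0,0.095],
    [0.001,0,0.095],
    [0.001,0,0.095],
    [0.001,0,0.095],
    [0.001,0,0.095],
  ],
  spin=[0,0,0,0,0,0,0,0,0,0,0,0,0],
  squeeze=35,
)

```text
time: 36.6
tool_pos: [0.5643, 0.1641, 0.1136]
eef_rot: [[-0.855, 0.518, -0.001], [0.518, 0.855, 0.0], [0.001, -0.0, -1.0]]
contact_force: [-4.2, 0.5, 2.7]
width: 0.0138
```

Emit:
servo_tool(
  gripper=[0.9,0.9,0.9,0.9,0.9,0.9,0.9,0.9,0.9,0.9,0.9,0.9,0.9,0.9],
  offset=[
    [0,0,0],
    [0,0,0],
    [0,0,0],
    [0,0,0],
    [0,0,0],
    [0,0,0],
    [0,0,0],
    [0,0,0],
    [0,0,0],
    [0,0,0],
    [0,0,0],
    [0,0,0],
    [0,0,0],
    [0,0,0],
  ],
  spin=[0.08,0.18,0.28,0.4,0.52,0.64,0.76,0.88,1.0,1.1,1.2,1.257,1.257,1.257],
)

```text
time: 38.0
tool_pos: [0.5654, 0.1647, 0.1137]
eef_rot: [[0.229, 0.974, 0.001], [0.974, -0.229, 0.002], [0.002, 0.0, -1.0]]
contact_force: [-2.4, 3.5, 0.1]
width: 0.0135
```

Emit:
servo_tool(
  gripper=[0.9,0.9,0.9,0.9,0.9,0.9,0.9,0.9,0.9,0.9,0.9,0.9,0.9,0.9],
  offset=[
    [0,0,0],
    [0,0,0],
    [0,0,0],
    [0,0,0],
    [0,0,0],
    [0,0,0],
    [0,0,0],
    [0,0,0],
    [0,0,0],
    [0,0,0],
    [0,0,0],
    [0,0,0],
    [0,0,0],
    [0,0,0],
  ],
  spin=[0.08,0.18,0.28,0.4,0.52,0.64,0.76,0.88,1.0,1.1,1.2,1.257,1.257,1.257],
)

```text
time: 39.4
tool_pos: [0.565, 0.1626, 0.1136]
eef_rot: [[0.997, 0.082, -0.001], [0.082, -0.997, -0.001], [-0.001, 0.001, -1.0]]
contact_force: [-2.1, -1.2, 5.2]
width: 0.0137
```

```bash
python3 -c "
from h import *
plan(M,.112,4.73)
"
```

```text
t 39.4 pos [0.565  0.1626 0.1136] yaw 4.7 q7 -0.61 w 0.0137 F [-2.1 -1.2  5.2]
-> offset [ 0.0001 -0.0011  0.0016] spin (np.float64(-0.001), np.float64(3.141))
```

Emit:
servo_tool(
  gripper=[-0.3,-0.3,-0.3,-0.3,-0.3,-0.3],
  offset=[
    [0,0,0],
    [0,0,0],
    [0,0,0],
    [0,0,-0.03],
    [0,0,-0.07],
    [0,0,-0.09],
  ],
  spin=[0,0,0,0,0,0],
)

```text
time: 40.0
tool_pos: [0.5666, 0.1645, 0.2063]
eef_rot: [[0.997, 0.082, 0.004], [0.082, -0.997, 0.002], [0.004, -0.002, -1.0]]
contact_force: [0.5, -0.3, 0.7]
width: 0.0585
```

```bash
python3 -c "
from h import *
print(mw(-.163,-.107)); plan((.6845,.011),.2,4.73)
c=env.camera('top'); save(c,'t14.png',4,(135,140,325,280)); c=env.camera('scene'); save(c,'s14.png',4,(200,150,380,300))
"
```

```text
[0.68507663 0.01007838]
t 40.0 pos [0.5666 0.1645 0.2063] yaw 4.7 q7 -0.55 w 0.0585 F [ 0.5 -0.3  0.7]
-> offset [0.1049 0.1627 0.0064] spin (np.float64(-0.0), np.float64(3.141))
```

View pics/s14.png

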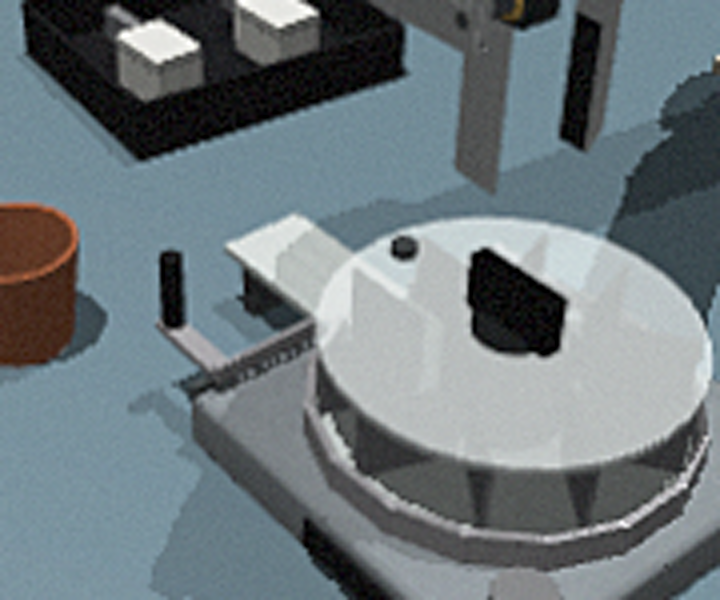

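View pics/t14.png

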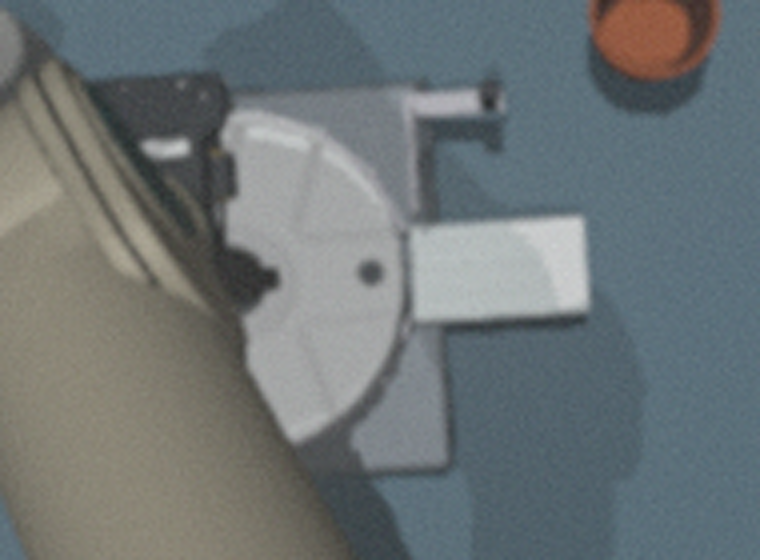

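Emit:
servo_tool(
  gripper=[-0.2,-0.2,-0.2,-0.2,-0.2,-0.2,-0.2,-0.2],
  offset=[
    [0.03,0.04,0],
    [0.06,0.08,0],
    [0.09,0.12,0],
    [0.104,0.162,0],
    [0.104,0.162,0],
    [0.104,0.162,0],
    [0.104,0.162,0],
    [0.104,0.162,0],
  ],
  spin=[0,0,0,0,0,0,0,0],
)

```text
time: 40.9
tool_pos: [0.6814, 0.0129, 0.2033]
eef_rot: [[0.996, 0.085, -0.001], [0.085, -0.996, 0.001], [-0.001, -0.001, -1.0]]
contact_force: [0.0, -0.3, 0.2]
width: 0.0561
```

```bash
python3 -c "
from h import *
plan((.6845,.011),.068,4.73)
"
```

```text
t 40.9 pos [0.6814 0.0129 0.2033] yaw 4.9 q7 -0.25 w 0.0561 F [ 0.  -0.3  0.2]
-> offset [0.003  0.0023 0.1353] spin (np.float64(0.002), np.float64(-3.139))
```

Emit:
servo_tool(
  gripper=[-0.2,-0.2,-0.2,-0.2,-0.2,0.9,0.9,0.9,0.9,0.9,0.9,0.9],
  offset=[
    [0.002,0.001,0.04],
    [0.002,0.001,0.08],
    [0.002,0.001,0.115],
    [0.002,0.001,0.134],
    [0.002,0.001,0.134],
    [0.002,0.001,0.134],
    [0.002,0.001,0.134],
    [0.002,0.001,0.134],
    [0.002,0.001,0.134],
    [0.002,0.001,0.134],
    [0.002,0.001,0.134],
    [0.002,0.001,0.134],
  ],
  spin=[0,0,0,0,0,0,0,0,0,0,0,0],
  squeeze=30,
)

```text
time: 42.1
tool_pos: [0.6845, 0.0097, 0.0699]
eef_rot: [[0.997, 0.082, 0.001], [0.082, -0.997, -0.0], [0.001, 0.0, -1.0]]
contact_force: [-1.3, 0.1, 2.0]
width: 0.0139
```

Emit:
servo_tool(
  gripper=[0.9,0.9,0.9,0.9,0.9,0.9,0.9,0.9],
  offset=[
    [-0.015,0,0],
    [-0.03,0,0],
    [-0.045,0,0],
    [-0.06,0,0],
    [-0.069,0,0],
    [-0.072,0,0],
    [-0.073,0,0],
    [-0.073,0,0],
  ],
  spin=[0,0,0,0,0,0,0,0],
)

```text
time: 42.9
tool_pos: [0.6152, 0.004, 0.07]
eef_rot: [[0.997, 0.082, 0.007], [0.082, -0.997, 0.001], [0.007, -0.001, -1.0]]
contact_force: [7.1, -0.5, -3.6]
width: 0.0133
```

Emit:
servo_tool(
  gripper=[0.9,0.9,0.9,-0.3,-0.3,-0.3,-0.3,-0.3,-0.3],
  offset=[
    [-0.002,0,0],
    [-0.003,0,0],
    [-0.003,0,0],
    [0.003,0,0],
    [0.003,0,0],
    [0.003,0,0],
    [0.003,0,-0.05],
    [0.003,0,-0.1],
    [0.003,0,-0.14],
  ],
  spin=[0,0,0,0,0,0,0,0,0],
)

```text
time: 43.8
tool_pos: [0.6139, 0.0044, 0.2118]
eef_rot: [[0.997, 0.082, 0.0], [0.082, -0.997, 0.0], [0.0, -0.0, -1.0]]
contact_force: [0.8, -0.7, -0.4]
width: 0.058
```

Emit:
servo_tool(
  gripper=[-0.3,-0.3,-0.3,-0.3,-0.3,-0.3,-0.3,-0.3,-0.3,-0.3,-0.3],
  offset=[
    [-0.1,0.35,-0.05],
    [-0.1,0.35,-0.05],
    [-0.1,0.35,-0.05],
    [-0.1,0.35,-0.05],
    [-0.1,0.35,-0.05],
    [-0.1,0.35,-0.05],
    [-0.1,0.35,-0.05],
    [-0.1,0.35,-0.05],
    [-0.1,0.35,-0.05],
    [-0.1,0.35,-0.05],
    [-0.1,0.35,-0.05],
  ],
  spin=[0,0,0,0,0,0,0,0,0,0,0],
)

```text
time: 44.9
tool_pos: [0.5443, -0.3495, 0.2594]
eef_rot: [[0.996, 0.086, -0.0], [0.086, -0.996, 0.002], [0.0, -0.002, -1.0]]
contact_force: [0.8, 0.9, 0.3]
width: 0.0612
```

```bash
python3 -c "
from h import *
c=env.camera('top'); save(c,'t15.png'); save(c,'t15b.png',4,(135,140,325,280))
P,px=cloud(c)
m=(P[:,2]>.08)&(P[:,1]<.04)&(P[:,1]>-.05)&(abs(P[:,0]-.63)<.1); print('post',m.sum(),P[m].mean(0), mw(-.163,-.037))
r=env.look_for('home_stud',c); print([(k['conf'],np.array(k['point'])*[512,384]) for k in r])
r=env.look_for('gate_post',c); print([(k['conf'],np.array(k['point'])*[512,384]) for k in r])
m=(P[:,2]>.132)&(P[:,2]<.15)&(np.hypot(*(P[:,:2]-M).T)<.045); print('bar',cv2.minAreaRect((P[m][:,:2]*1000).astype(np.float32)))
print('pred stud px',w2px(c,np.r_[mw(-.085,0),.112]), 'pred post',w2px(c,np.r_[mw(-.163,-.037),.105]))
c=env.camera('scene'); save(c,'s15.png')
"
```

```text
post 26 [0.6133117  0.00433225 0.10195622] [0.61531503 0.00430615]
[(0.7, array([193.3824, 213.312 ])), (0.44, array([134.1952, 153.408 ]))]
[(0.45, array([249.7024, 192.9984])), (0.23, array([382.6176, 236.0832]))]
bar ((565.243896484375, 164.2125701904297), (11.891847610473633, 58.94145965576172), 1.2159364223480225)
pred stud px [[227.5063373  207.78844676]] pred post [[259.0420371  190.58086832]]
```

View pics/t15b.png

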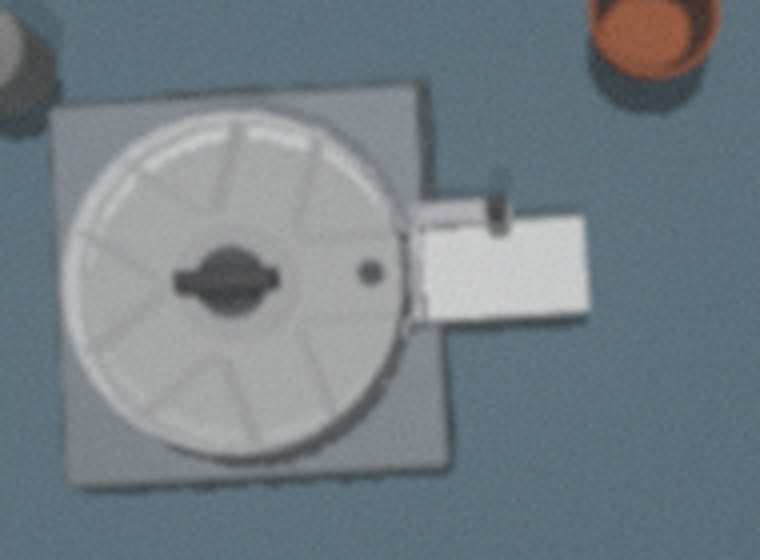

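View pics/s15.png

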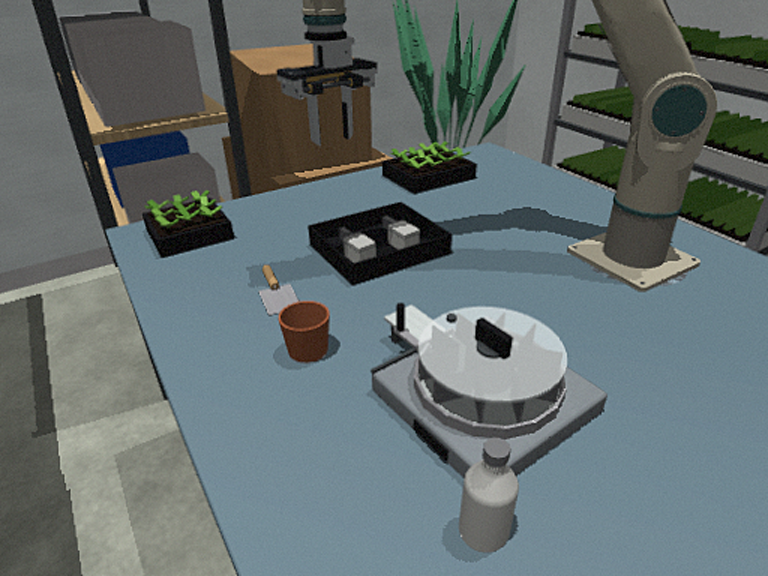

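```bash
python3 -c "
from h import *
print(env.hand_in(), env.get_obs()['time'])"
```

```text
the job is handed in; nothing more can be done
the job is handed in; nothing more can be done
```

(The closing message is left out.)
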